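# Stack the donated tins in their colour trays

## Robot

A 6-joint arm with a two-finger parallel gripper is mounted at the origin on the work surface. World frame = base frame: x ahead of the robot, y to its left, z up, the work surface at z = 0. Lengths are in m, angles in rad, forces in N, time in s.
With the tool pointing down it reaches from about 0.35 to 0.925 m from the base axis. Payload 6.4 kg.
Tool frame: the origin (TCP) lies on the mounting face of the last link; the fingertips stand 173 mm ahead of it and the grasp point (between the pads) lies 155 mm ahead of it; z points along the fingers, x is the direction in which the jaws open and shut, and the axes are right-handed (so a half turn about z gives the same grasp; the last joint's range is limited). The gripper opens to 85 mm and grips with 20 to 120 N. Pads are 22 mm wide; open, the fingers measure 114 mm over their backs; the gripper's body (76 mm by 85 mm) begins 54 mm behind the grasp point. The pads swing forward as they close: fully open they stand 13 mm farther back than shut.
Start: joints at [0.976, 0.245, 1.558, -0, 1.339, -0.174], TCP at [0.266, 0.593, 0.405] pointing down, gripper open.
Joint ranges: [-3.13, 3.13], [-1.02, 2.26], [0.13, 2.54], [-0.95, 4.09], [0.21, 2.88], [-2.74, 2.74]. Speed limits (rad/s): [2.57, 2.57, 3.14, 3.14, 3.14, 3.14].

## Interface

Orientations are given as a 3x3 rotation matrix whose columns are the frame's x, y, z axes.
In Python, from rig import manip gives the robot as it stands.
- The arm moves only by the tool servo_tool, never from a script. Its argument "moves" is text: rows parted by semicolons, each of 7 numbers parted by spaces: the finger opening in mm, from 0 to 85.4, then the shift along the tool's x, y, z in mm, then the turn, a rotation vector about the tool's x, y, z in degrees. In form: fingers x y z wx wy wz; .... A call has 1 to 8 rows; each row shifts and turns the commanded pose from where the row before left it, along the tool's axes as they then stand; what a row does not reach is not made up. A row lasts 1/10 s, in which the tool goes at most 50 mm and 8.59 degrees, less where a joint would pass 70% of its speed; a pose out of reach is approached as far as the arm can. A call with a gripper value outside its range is refused whole. The fingers move at their own pace and stop on an object; "squeeze" is the grip in N (left out, the last holds). Time passes only in rows, so rows that do not move let the fingers close. It gives the time, the measured TCP pose, the force and the opening at its end, in the units of the state.
- manip.get_state(): the state, without advancing time (a new reading comes with each control period).
- manip.capture(name): name is "scene" or "top" or "wrist"; returns the picture (384x512x3 uint8, red, green, blue); there is no depth.
- manip.camera_model(name): a dict with "fx", "fy", "cx", "cy" (pixels), "distortion" ([k1, k2, p1, p2, k3] as OpenCV has them; the pictures are not rectified), "pose" (4x4, takes a point from camera to world coordinates). Camera axes: x right, y up, looking along -z (the intrinsics and any distortion apply to the point x, -y, -z); pixel columns grow to the right and rows downward; lengths in m; the calibration is good to about 2 mm. A picture is of the moment at which its call begins: read the wrist's pose just before it. camera_model takes no time and is no camera call; for the wrist camera it gives the pose at the moment of the call.
- manip.sign_off(): hands the job in, once; it reports no verdict.
The state is a dict: "time_s": time; "joint_pos": joint angles; "qd": joint speeds; "joint_efforts": joint torques, N m; "eef_pos": TCP position; "eef_rot": TCP orientation; "force": force on the tool from outside, world axes, zero at the start; "wrist_torque": the same for the moment, N m; "finger_gap": finger opening in m.
Only numpy, scipy, OpenCV 4.12 (cv2) and the standard library are available. Lean on these libraries where they do the work, as an engineer would, in place of code of your own. Each camera call takes 0.05 s, during which the arm holds its last target.

## Task

On the food-bank sorting bench, stack the red tins in the red tray and the blue tins in the blue tray: in each tray first the wide flat tin, standing in the middle of the tray, then the tall tin of the same colour squarely on top of it, all upright and set down, never dropped or tipped over. Leave the glass jars (whatever their lid colour), the green tin and the yellow carton standing where they are.

Things in the scene. Friction and masses are not known exactly. Their poses are not given: they have to be found in the camera images.
- flat_red_mid (a point): The wide flat red tin: upright round tin, 64 mm diameter, 52 mm high, red label with a thin white band, red flat lid with a steel pull tab pressed flush; loose, 0.15 to 0.3 kg. This point is its centre, 26 mm above its underside; z is up along its axis. Its top is flat and carries another tin.
- tall_red_mid (a point): The tall slim red tin: upright round tin, 54 mm diameter, 75 mm high, red label with a thin white band, plain flat red lid without a tab; loose, 0.15 to 0.3 kg. This point is its centre, 37.5 mm above its underside; z is up along its axis.
- tray_red: The red tray: a low square cardboard tray with a red floor lining and plain brown rim, 92 mm square outside, 84 mm square inside, fixed to the bench. The origin is at the centre of its underside on the bench; its inner floor is 3 mm above that and its rim 8 mm above it; x and y lie along its sides, z up.
- flat_blue_mid (a point): The wide flat blue tin: upright round tin, 64 mm diameter, 52 mm high, blue label with a thin white band, blue flat lid with a steel pull tab pressed flush; loose, 0.15 to 0.3 kg. This point is its centre, 26 mm above its underside; z is up along its axis. Its top is flat and carries another tin.
- tall_blue_mid (a point): The tall slim blue tin: upright round tin, 54 mm diameter, 75 mm high, blue label with a thin white band, plain flat blue lid without a tab; loose, 0.15 to 0.3 kg. This point is its centre, 37.5 mm above its underside; z is up along its axis.
- tray_blue: The blue tray: a low square cardboard tray with a blue floor lining and plain brown rim, 92 mm square outside, 84 mm square inside, fixed to the bench. The origin is at the centre of its underside on the bench; its inner floor is 3 mm above that and its rim 8 mm above it; x and y lie along its sides, z up.
- jar_red_mid (a point): Glass jar, amber glass with a white label and a red screw lid narrower than the glass; 66 mm diameter, 103 mm high, loose, standing. Not part of the job. This point is on its axis, 50 mm above its underside.
- jar_blue_mid (a point): Glass jar, green glass with a white label and a blue screw lid narrower than the glass; 66 mm diameter, 103 mm high, loose, standing. Not part of the job. This point is on its axis, 50 mm above its underside.
- tall_green_mid (a point): The green tin: as the tall slim tins (54 mm diameter, 75 mm high) but with green label and lid, loose, standing. Not part of the job. This point is its centre, 37.5 mm above its underside.
- carton_mid (a point): Yellow food carton with white panels, 50 x 40 mm and 90 mm high, loose, standing. Not part of the job. This point is its centre, 45 mm above its underside.
Mind the look-alikes: they are no part of the job. Leave any orange or purple look-alike of the part that bears flat_blue_mid alone.

How it is judged:
By the outcome, as a careful person would: the job done as asked, in the order asked, and still so for the second after the job is handed in, with the robot touching nothing.
It also fails if it takes over 128 s, if anything falls off the work surface, if the arm or the gripper's body presses on something with over 40 N, if the wrist force passes 120 N, or if a joint passes its speed limit or range.

## Working session

There is one attempt and no reset: what is moved stays moved. The work goes in short steps, Python scripts to look and compute and a tool call to move; the robot and the scene stay as the last step left them, time stands still between calls to the robot, and variables do not carry over. Pictures are saved under pics/ and viewed, and the job is handed in when it is done.

Besides the shell and the picture viewer there is one more tool, called after "Emit:" as name(argument=value, ...), one argument or row to a line, values as JSON. servo_tool: Moves the arm, as the interface text tells. Its arguments: {"type":"object","properties":{"moves":{"type":"string"},"squeeze":{"type":"number"}},"required":["moves"]}

```bash
mkdir -p pics; ls; python3 - <<'E'
from rig import manip
import cv2, numpy as np
np.set_printoptions(precision=4,suppress=True)
s=manip.get_state();print(s)
for n in ["scene","top","wrist"]:
    m=manip.camera_model(n);print(n,m)
    im=manip.capture(n);cv2.imwrite(f"pics/{n}0.png",im[...,::-1])
E
```

```text
pics
{'time_s': 0.0, 'joint_pos': array([ 0.9759,  0.2458,  1.559 , -0.    ,  1.3387, -0.1741]), 'qd': array([-0.0016,  0.0013, -0.0006, -0.0003, -0.0012, -0.0012]), 'joint_efforts': array([  0.0008, -42.9502, -32.6127,  -0.0001,   0.0053,   0.0001]), 'eef_pos': array([0.2654, 0.5931, 0.4036]), 'eef_rot': array([[ 0.4085,  0.9127, -0.0011],
       [ 0.9127, -0.4085, -0.0016],
       [-0.0019, -0.0003, -1.    ]]), 'force': array([ 0.7051, -0.6194,  0.2864]), 'wrist_torque': array([ 0.031 , -0.0384, -0.0078]), 'finger_gap': 0.08556170670573213}
scene {'fx': 432.80776225919914, 'fy': 432.80776225919914, 'cx': 253.76205681159848, 'cy': 192.87394175137746, 'distortion': array([-0.0615,  0.    ,  0.    ,  0.    ,  0.    ]), 'pose': array([[-0.6584, -0.6097,  0.4414,  1.0294],
       [ 0.7527, -0.5373,  0.3806,  0.4207],
       [ 0.0051,  0.5828,  0.8126,  1.0107],
       [ 0.    ,  0.    ,  0.    ,  1.    ]])}
top {'fx': 476.04433119409606, 'fy': 476.04433119409606, 'cx': 260.3392884025571, 'cy': 184.04322201799832, 'distortion': array([-0.0566,  0.    ,  0.    ,  0.    ,  0.    ]), 'pose': array([[ 0.0167,  0.9763, -0.2156,  0.1841],
       [-0.9999,  0.016 , -0.0052, -0.0229],
       [-0.0016,  0.2157,  0.9765,  1.6037],
       [ 0.    ,  0.    ,  0.    ,  1.    ]])}
wrist {'fx': 294.44976557735265, 'fy': 294.44976557735265, 'cx': 249.66761151354083, 'cy': 193.39132661841973, 'distortion': array([-0.016,  0.   ,  0.   ,  0.   ,  0.   ]), 'pose': array([[ 0.4102, -0.8811, -0.2352,  0.2059],
       [ 0.912 ,  0.3959,  0.1076,  0.6184],
       [-0.0017, -0.2586,  0.966 ,  0.3722],
       [ 0.    ,  0.    ,  0.    ,  1.    ]])}
```

View pics/scene0.png

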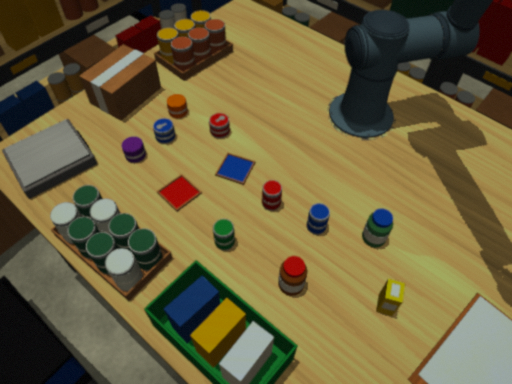

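View pics/top0.png

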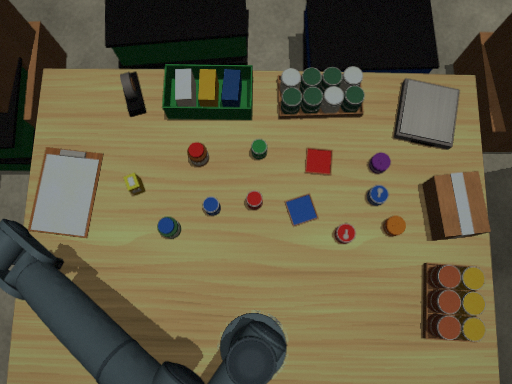

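View pics/wrist0.png

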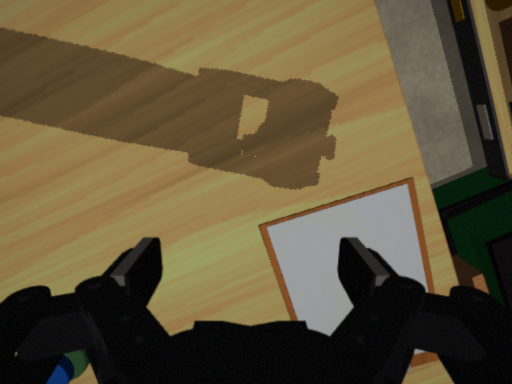

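```bash
python3 - <<'E'
import cv2, numpy as np
a=cv2.imread("pics/top0.png")[130:255,120:420]
cv2.imwrite("pics/topc.png",cv2.resize(a[:, 110:],None,fx=4,fy=4,interpolation=cv2.INTER_CUBIC))
b=cv2.imread("pics/scene0.png")[85:265,110:350]
cv2.imwrite("pics/scenec.png",cv2.resize(b,None,fx=3.3,fy=3.3,interpolation=cv2.INTER_CUBIC))
E
```

```text
(no output)
```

View pics/topc.png

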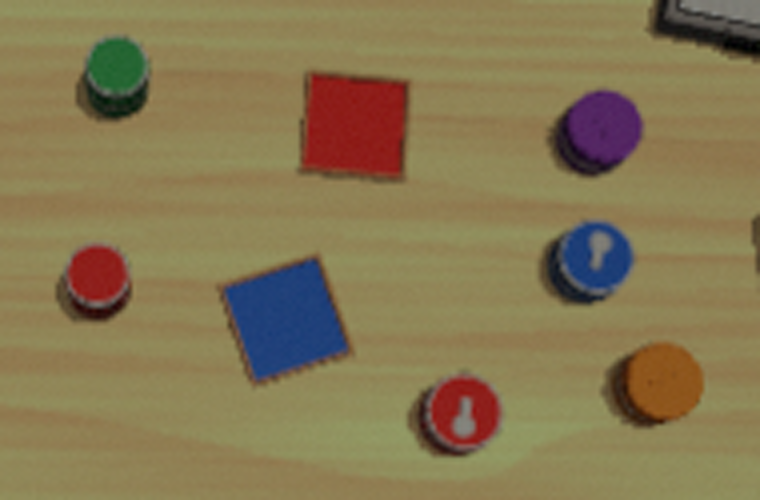

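View pics/scenec.png

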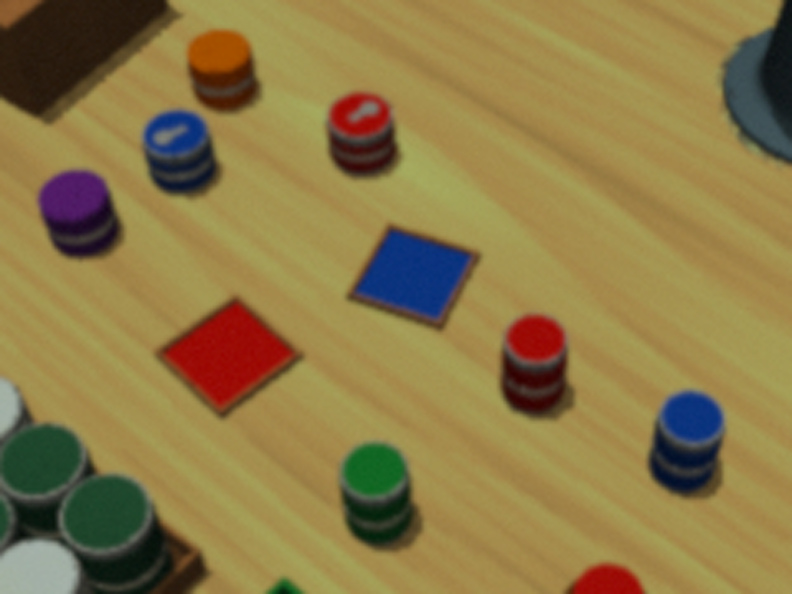

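Top view: flat_red is at (345,233) and flat_blue at (377,195). Both have a steel tab in their own lid colour. Purple (380,162) and orange (396,226) are look-alikes. Tall red is at (254,198), tall blue at (211,205) and green at (259,148). The jars, (197,154) and (169,227), have a lid narrower than the glass. The trays are red (319,161) and blue (301,209). Next I'll measure these in both views.

```bash
cat > h.py <<'E'
import cv2, numpy as np
np.set_printoptions(precision=4,suppress=True)
def ray(m,uv):
    K=np.array([[m["fx"],0,m["cx"]],[0,m["fy"],m["cy"]],[0,0,1]])
    p=cv2.undistortPoints(np.array([[uv]],float),K,np.array(m["distortion"]))[0,0]
    d=m["pose"][:3,:3]@np.array([p[0],-p[1],-1.]); return m["pose"][:3,3],d
def plane(m,uv,z):
    o,d=ray(m,uv); return o+d*(z-o[2])/d[2]
def tri(m1,u1,m2,u2):
    o1,d1=ray(m1,u1);o2,d2=ray(m2,u2)
    t=np.linalg.lstsq(np.stack([d1,-d2],1),o2-o1,rcond=None)[0]
    a=o1+d1*t[0];b=o2+d2*t[1];return (a+b)/2,np.linalg.norm(a-b)
def proj(m,P):
    T=np.linalg.inv(m["pose"]);c=T[:3,:3]@np.array(P)+T[:3,3]
    K=np.array([[m["fx"],0,m["cx"]],[0,m["fy"],m["cy"]],[0,0,1]])
    return cv2.projectPoints(np.array([[[c[0],-c[1],-c[2]]]]),np.zeros(3),np.zeros(3),K,np.array(m["distortion"]))[0][0,0]
def lids(bgr,col,vmin,scale=4,amin=60):
    big=cv2.resize(bgr,None,fx=scale,fy=scale,interpolation=cv2.INTER_CUBIC)
    h=cv2.cvtColor(big,cv2.COLOR_BGR2HSV);H,S,V=[h[...,i].astype(int) for i in range(3)]
    hm={"red":(H<8)|(H>172),"blue":(H>104)&(H<124),"green":(H>50)&(H<80)}[col]
    M=(hm&(S>140)&(V>vmin)).astype(np.uint8)
    out=[]
    for c in cv2.findContours(M,cv2.RETR_EXTERNAL,cv2.CHAIN_APPROX_NONE)[0]:
        hu=cv2.convexHull(c);a=cv2.contourArea(hu)/scale**2
        if a<amin: continue
        mm=cv2.moments(hu);u=(np.array([mm["m10"],mm["m01"]])/mm["m00"]+.5)/scale-.5
        x,y,w,hh=cv2.boundingRect(hu);out.append((u,a,w/scale,hh/scale,hu))
    return out
E
python3 - <<'E'
from h import *
from rig import manip
for n in ["top","scene"]:
    im=cv2.imread(f"pics/{n}0.png");m=manip.camera_model(n)
    for p in [(254,198),(254,207),(211,205),(211,212),(345,238),(377,190),(319,161),(301,209)] if n=="top" else [(272,188),(272,200),(319,212),(318,225),(219,118)]:
        print(n,p,cv2.cvtColor(im[p[1]:p[1]+1,p[0]:p[0]+1],cv2.COLOR_BGR2HSV)[0,0])
    for c in ["red","blue","green"]:
        for u,a,w,h,_ in lids(im,c,{"red":110,"blue":110,"green":85}[c]):
            print(n,c,u,a,w,h,"z.003",plane(m,u,.003)[:2],"z.052",plane(m,u,.052)[:2],"z.075",plane(m,u,.075)[:2])
E
```

```text
top (254, 198) [  1 204 144]
top (254, 207) [  3 183  46]
top (211, 205) [109 187 120]
top (211, 212) [38 11 97]
top (345, 238) [ 11  42 128]
top (377, 190) [112  76 111]
top (319, 161) [  2 213 141]
top (301, 209) [109 194 121]
top red [345.7861 232.3993] 224.0625 17.0 16.75 z.003 [ 0.3752 -0.3056] z.052 [ 0.3694 -0.2969] z.075 [ 0.3666 -0.2929]
top red [253.867  197.9712] 151.4375 14.75 13.5 z.003 [0.4884 0.0069] z.052 [0.4791 0.006 ] z.075 [0.4747 0.0055]
top red [318.1939 161.0038] 565.25 25.5 25.75 z.003 [ 0.6231 -0.2146] z.052 [ 0.6096 -0.2087] z.075 [ 0.6033 -0.206 ]
top red [195.5588 149.1016] 165.15625 15.0 14.0 z.003 [0.6593 0.2147] z.052 [0.6448 0.2075] z.075 [0.6379 0.204 ]
top blue [165.2607 225.0608] 164.9375 14.75 14.5 z.003 [0.39   0.3054] z.052 [0.3837 0.2953] z.075 [0.3807 0.2906]
top blue [210.2575 203.9434] 141.15625 13.5 13.25 z.003 [0.4652 0.1554] z.052 [0.4566 0.1499] z.075 [0.4526 0.1474]
top blue [300.9414 209.3614] 540.59375 29.25 28.5 z.003 [ 0.4516 -0.1542] z.052 [ 0.4434 -0.1501] z.075 [ 0.4396 -0.1482]
top blue [378.9345 193.5053] 200.125 16.5 16.0 z.003
[... 1086 characters left out ...]
5365] 214.65625 18.5 15.25 z.003 [0.3061 0.2706] z.052 [0.3413 0.2779] z.075 [0.3578 0.2813]
scene blue [319.3004 211.07  ] 191.78125 17.5 14.5 z.003 [0.4082 0.1269] z.052 [0.4384 0.1412] z.075 [0.4526 0.1479]
scene blue [235.051  167.9122] 504.40625 32.75 25.0 z.003 [ 0.4499 -0.1537] z.052 [ 0.478  -0.1258] z.075 [ 0.4913 -0.1127]
scene blue [162.5832 124.9539] 168.34375 17.75 12.5 z.003 [ 0.4735 -0.4512] z.052 [ 0.5005 -0.4088] z.075 [ 0.5132 -0.3889]
scene green [219.9785 328.3421] 9878.15625 152.0 123.0 z.003 [0.8296 0.1472] z.052 [0.8393 0.1605] z.075 [0.8439 0.1667]
scene green [222.9412 226.9921] 197.59375 17.5 14.5 z.003 [ 0.623 -0.039] z.052 [ 0.6428 -0.0167] z.075 [ 0.652  -0.0062]
```

```bash
cat > go.py <<'E'
import sys,math
from h import *
from rig import manip
def go(x,y,z,yaw=None,step=45):
    s=manip.get_state();R=s["eef_rot"];d=(np.array([x,y,z])-s["eef_pos"])*1000
    # tool-down: correct tilt too
    zt=R[:,2];err=R.T@np.cross(zt,[0,0,-1])
    t=R.T@d;n=max(1,math.ceil(np.linalg.norm(t)/step))
    print("t",s["time_s"],"pos",s["eef_pos"],"F",s["force"],"gap",s["finger_gap"],"yaw",np.degrees(math.atan2(R[1,0],R[0,0])),"tilt fix deg",np.degrees(err),"q6",s["joint_pos"][5])
    print("tool delta",t,"rows",n,"each",t/n)
if __name__=="__main__": go(*map(float,sys.argv[1:4]))
E
python3 go.py 0.47 -0.02 0.40
```

```text
t 0.15 pos [0.2654 0.5932 0.4039] F [ 0.5643 -0.6672 -0.2798] gap 0.08521175066637225 yaw 65.8903099697924 tilt fix deg [-0.0148  0.0814  0.    ] q6 -0.17409594986362165
tool delta [-476.0973  437.2097    4.4333] rows 15 each [-31.7398  29.1473   0.2956]
```

Emit:
servo_tool(
  moves="85 -31.7 29 0 0 0 0; 85 -31.7 29 0 0 0 0; 85 -31.7 29 0 0 0 0; 85 -31.7 29 0 0 0 0; 85 -31.7 29 0 0 0 0; 85 -31.7 29 0 0 0 0; 85 -31.7 29 0 0 0 0; 85 -31.7 29 0 0 0 0",
  squeeze=40,
)

```text
time_s: 0.95
eef_pos: [0.3737, 0.2654, 0.4045]
eef_rot: [[0.408, 0.913, 0.0], [0.913, -0.408, -0.0], [-0.0, 0.0, -1.0]]
force: [0.6, -0.1, -0.3]
finger_gap: 0.0846
```

Emit:
servo_tool(
  moves="85 -31.7 29 0 0 0 0; 85 -31.7 29 0 0 0 0; 85 -31.7 29 0 0 0 0; 85 -31.7 29 0 0 0 0; 85 -31.7 29 0 0 0 0; 85 -31.7 29 0 0 0 0; 85 -31.7 29 0 0 0 0; 85 0 0 0 0 0 0",
)

```text
time_s: 1.75
eef_pos: [0.4692, -0.0222, 0.4047]
eef_rot: [[0.414, 0.91, 0.0], [0.91, -0.414, -0.001], [-0.001, 0.001, -1.0]]
force: [-0.4, 0.3, 0.8]
finger_gap: 0.0851
```

```bash
python3 go.py 0.369 -0.296 0.30
```

```text
t 1.75 pos [ 0.4692 -0.0222  0.4047] F [-0.4116  0.269   0.7576] gap 0.08506666966192 yaw 65.55471090215474 tilt fix deg [ 0.032  0.05  -0.   ] q6 -1.4330089751039468
tool delta [-290.6673   22.0545  104.9946] rows 7 each [-41.5239   3.1506  14.9992]
```

Emit:
servo_tool(
  moves="85 -41.5 3.1 15 0 0 0; 85 -41.5 3.1 15 0 0 0; 85 -41.5 3.1 15 0 0 0; 85 -41.5 3.1 15 0 0 0; 85 -41.5 3.1 15 0 0 0; 85 -41.5 3.1 15 0 0 0; 85 -41.5 3.1 15 0 0 0; 85 0 0 0 0 0 0",
)

```text
time_s: 2.55
eef_pos: [0.3679, -0.2947, 0.2979]
eef_rot: [[0.413, 0.911, -0.002], [0.911, -0.413, 0.002], [0.001, -0.003, -1.0]]
force: [0.8, -0.2, -0.7]
finger_gap: 0.0847
```

```bash
cat > w.py <<'E'
import sys
from h import *
from rig import manip
def w(name,col,z,vmin=100):
    m=manip.camera_model("wrist");im=manip.capture("wrist")[...,::-1].copy()
    s=manip.get_state()
    R=s["eef_rot"];g=s["eef_pos"]+R[:,2]*.155
    print("grasp pt",g,"px",proj(m,g))
    for u,a,ww,hh,hu in lids(im,col,vmin,2,300):
        P=plane(m,u,z);print(col,u,a,ww,hh,"->",P,"r-eq diam",np.ptp([plane(m,(q[0]+.5)/2-.5,z)[:2] for q in hu],axis=0))
        cv2.circle(im,tuple(int(v) for v in u),3,(255,255,255),1)
    cv2.imwrite(f"pics/{name}.png",im)
w(sys.argv[1],sys.argv[2],float(sys.argv[3]),*(map(int,sys.argv[4:])))
E
python3 w.py w1 red .052; python3 go.py .369 -.296 .25
```

```text
grasp pt [ 0.3684 -0.2929  0.1436] px [256.2405 260.3068]
red [424.8719 368.9724] 1170.125 49.5 35.0 -> [ 0.5765 -0.2161  0.052 ] r-eq diam [0.049  0.0426]
red [238.9161 223.1367] 1537.875 66.5 38.0 -> [ 0.3785 -0.3099  0.052 ] r-eq diam [0.0424 0.0415]
t 2.6 pos [ 0.3686 -0.2933  0.2986] F [ 0.3226 -0.0193 -0.0977] gap 0.08522146694270236 yaw 65.69899012346191 tilt fix deg [-0.1276 -0.0836  0.    ] q6 -2.0602434357630095
tool delta [-2.3899  1.547  48.6107] rows 2 each [-1.1949  0.7735 24.3053]
```

View pics/w1.png

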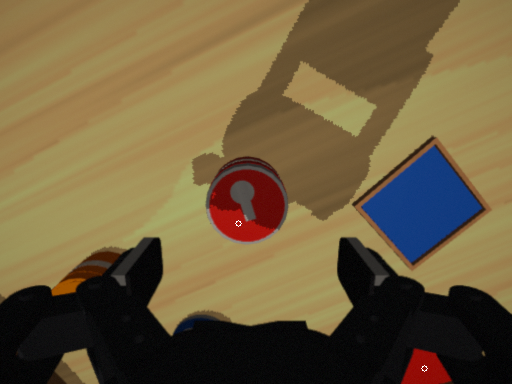

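The picture shows the flat red tin with its tab, lid rim spanning x 206–288 and y 166–242. A shadow splits the lid, so I'll lower the threshold to get its outline.

```bash
python3 - <<'E'
from h import *
from rig import manip
m=manip.camera_model("wrist")
im=cv2.imread("pics/w1.png")
for v in (60,70,80):
  for u,a,ww,hh,hu in lids(im,"red",v,2,800): print(v,u,a,ww,hh,plane(m,u,.052))
print(plane(m,(247,204.5),.052))
for p in [(206,204),(288,204),(247,242),(247,166)]: print(plane(m,p,.052))
E
```

```text
60 [424.9082 368.7652] 1231.125 50.5 36.0 [ 0.5782 -0.214   0.052 ]
60 [246.4657 205.0948] 4242.25 75.5 72.0 [ 0.3689 -0.2971  0.052 ]
70 [424.9227 368.8202] 1217.875 50.5 35.5 [ 0.5783 -0.214   0.052 ]
70 [246.4657 205.0948] 4242.25 75.5 72.0 [ 0.3689 -0.2971  0.052 ]
80 [424.8194 368.9092] 1201.25 50.5 35.5 [ 0.5784 -0.2141  0.052 ]
80 [246.4657 205.0948] 4242.25 75.5 72.0 [ 0.3689 -0.2971  0.052 ]
[ 0.3686 -0.2965  0.052 ]
[ 0.3553 -0.3249  0.052 ]
[ 0.3812 -0.2679  0.052 ]
[ 0.3968 -0.3094  0.052 ]
[ 0.3416 -0.2842  0.052 ]
```

Emit:
servo_tool(
  moves="85 -3 1.8 20 0 0 0; 85 0 0 25 0 0 0; 85 0 0 25 0 0 0; 85 0 0 20 0 0 0; 85 0 0 12 0 0 0; 85 0 0 8.5 0 0 0; 85 0 0 0 0 0 0; 85 0 0 0 0 0 0",
)

```text
time_s: 3.4
eef_pos: [0.3703, -0.296, 0.1899]
eef_rot: [[0.408, 0.913, 0.001], [0.913, -0.408, -0.001], [-0.001, 0.001, -1.0]]
force: [0.4, -0.4, -0.1]
finger_gap: 0.0849
```

Emit:
servo_tool(
  moves="64 0 0 0 0 0 0; 55 0 0 0 0 0 0; 55 0 0 0 0 0 0; 55 0 0 0 0 0 0; 55 0 0 0 0 0 0; 55 0 0 0 0 0 0; 55 0 0 0 0 0 0; 55 0 0 0 0 0 0",
  squeeze=40,
)

```text
time_s: 4.2
eef_pos: [0.3704, -0.2965, 0.1904]
eef_rot: [[0.409, 0.913, 0.001], [0.913, -0.408, -0.002], [-0.001, 0.002, -1.0]]
force: [-0.8, 1.5, 6.8]
finger_gap: 0.0631
```

```bash
python3 w.py w2 red .052 70; python3 go.py .369 -.2968 .188
```

```text
grasp pt [ 0.3705 -0.2967  0.0354] px [252.5778 259.1593]
red [249.6243 269.3863] 13244.0 141.5 115.5 -> [ 0.3662 -0.2962  0.052 ] r-eq diam [0.0559 0.0575]
red [249.7002 218.4884] 4762.125 137.5 47.5 -> [ 0.3463 -0.2873  0.052 ] r-eq diam [0.03   0.0496]
t 4.25 pos [ 0.3703 -0.2965  0.1904] F [-1.1189  1.714   6.3263] gap 0.06304122504746484 yaw 65.89166017989143 tilt fix deg [0.1054 0.057  0.    ] q6 -2.064718206004053
tool delta [-0.8524 -1.0965  2.4116] rows 1 each [-0.8524 -1.0965  2.4116]
```

View pics/w2.png

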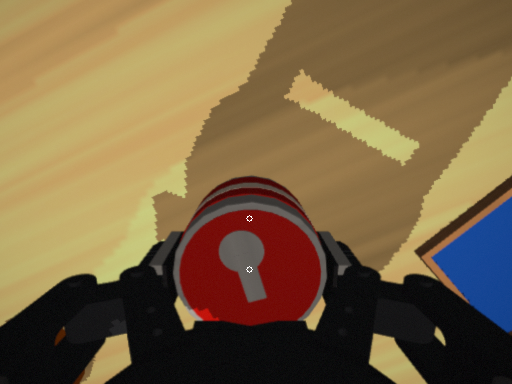

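Emit:
servo_tool(
  moves="55 0 0 -5 0 0 0; 55 0 0 -15 0 0 0; 55 0 0 -20 0 0 0; 55 0 0 -20 0 0 0; 55 0 0 -10 0 0 0; 55 0 0 0 0 0 0; 55 0 0 0 0 0 0",
)

```text
time_s: 4.95
eef_pos: [0.3696, -0.2956, 0.2586]
eef_rot: [[0.409, 0.913, -0.001], [0.913, -0.409, 0.001], [0.0, -0.001, -1.0]]
force: [-0.6, -0.8, -2.7]
finger_gap: 0.0629
```

```bash
python3 w.py w3 red .122 60; python3 go.py .6225 -.215 .26; python3 - <<'E'
from rig import manip;import cv2
cv2.imwrite("pics/s3.png",manip.capture("scene")[...,::-1])
E
```

```text
grasp pt [ 0.3694 -0.2952  0.1032] px [252.8319 258.2609]
red [407.3569 376.9849] 408.5 41.0 16.5 -> [ 0.4427 -0.2522  0.122 ] r-eq diam [0.012  0.0157]
red [249.6608 269.5073] 13269.875 141.5 116.0 -> [ 0.3643 -0.2946  0.122 ] r-eq diam [0.0552 0.0565]
red [249.1967 217.0822] 5110.875 137.5 52.0 -> [ 0.3442 -0.2857  0.122 ] r-eq diam [0.0311 0.0488]
red [251.0262 191.2641] 1686.625 96.0 26.5 -> [ 0.3353 -0.281   0.122 ] r-eq diam [0.0185 0.032 ]
t 5.0 pos [ 0.3695 -0.2955  0.2582] F [-0.181   0.8436 -1.1606] gap 0.06321555284534815 yaw 65.88847729383146 tilt fix deg [-0.097 -0.053 -0.   ] q6 -2.0647386505648004
tool delta [176.7909 198.0036  -2.0175] rows 6 each [29.4652 33.0006 -0.3363]
```

View pics/s3.png

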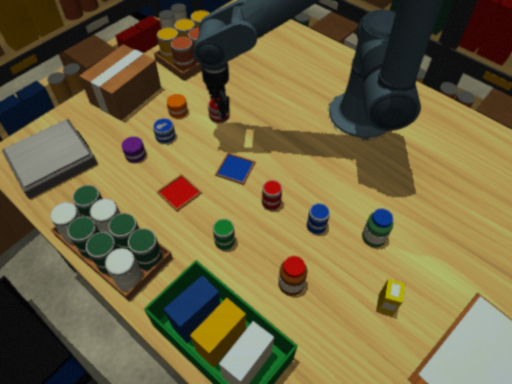

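View pics/w3.png

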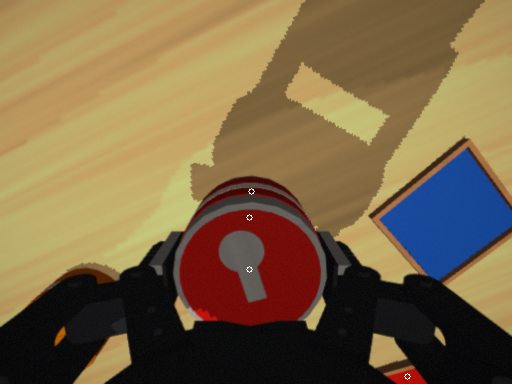

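```bash
python3 - <<'E'
from h import *
from rig import manip
m=manip.camera_model("wrist");s=manip.get_state();R=s["eef_rot"];p=s["eef_pos"]
im=cv2.imread("pics/w3.png")
print([tuple(im[y,250]) for y in range(196,216,2)])
z=p[2]-.1384
for q in [(250,204.5),(174,270),(326,270)]: print(q,R.T@(plane(m,q,z)-p)*1000)
E
```

```text
[(np.uint8(49), np.uint8(51), np.uint8(54)), (np.uint8(49), np.uint8(51), np.uint8(54)), (np.uint8(51), np.uint8(52), np.uint8(55)), (np.uint8(74), np.uint8(78), np.uint8(81)), (np.uint8(94), np.uint8(98), np.uint8(102)), (np.uint8(91), np.uint8(96), np.uint8(100)), (np.uint8(85), np.uint8(90), np.uint8(97)), (np.uint8(23), np.uint8(25), np.uint8(106)), (np.uint8(9), np.uint8(17), np.uint8(117)), (np.uint8(10), np.uint8(11), np.uint8(117))]
(250, 204.5) [ -1.1238 -31.5631 138.4642]
(174, 270) [-31.9217  -3.9211 138.3729]
(326, 270) [ 29.6052  -3.7618 138.4411]
```

Emit:
servo_tool(
  moves="55 15 17 0 0 0 0; 55 29 33 0 0 0 0; 55 29 33 0 0 0 0; 55 29 33 0 0 0 0; 55 29 33 0 0 0 0; 55 29 33 0 0 0 0; 55 16 17 0 0 0 0; 55 0 0 0 0 0 0",
)

```text
time_s: 5.85
eef_pos: [0.6254, -0.2151, 0.2578]
eef_rot: [[0.406, 0.914, -0.001], [0.914, -0.406, 0.001], [0.0, -0.001, -1.0]]
force: [-0.1, -0.6, -1.7]
finger_gap: 0.0629
```

Emit:
servo_tool(
  moves="55 0 0 0 0 0 0; 55 0 0 0 0 0 0",
)

```text
time_s: 6.05
eef_pos: [0.6224, -0.2168, 0.2581]
eef_rot: [[0.409, 0.912, -0.002], [0.912, -0.409, 0.001], [-0.0, -0.002, -1.0]]
force: [-0.2, -0.4, -1.3]
finger_gap: 0.063
```

```bash
python3 w.py w4 red .003 100; python3 go.py .6225 -.215 .205
```

```text
grasp pt [ 0.6221 -0.2169  0.1034] px [252.0863 259.8102]
red [249.6396 269.0948] 13171.125 141.5 115.0 -> [ 0.6774 -0.243   0.003 ] r-eq diam [0.1163 0.12  ]
red [254.4089 183.7905] 7990.875 135.0 103.0 -> [ 0.6115 -0.2093  0.003 ] r-eq diam [0.093  0.0855]
t 6.1 pos [ 0.6224 -0.217   0.2584] F [ 0.5556  0.0144 -1.5127] gap 0.06323348877692277 yaw 65.82477002649834 tilt fix deg [-0.1022 -0.0004 -0.    ] q6 -1.6559277929857195
tool delta [ 1.8738 -0.5924 53.4025] rows 2 each [ 0.9369 -0.2962 26.7013]
```

View pics/w4.png

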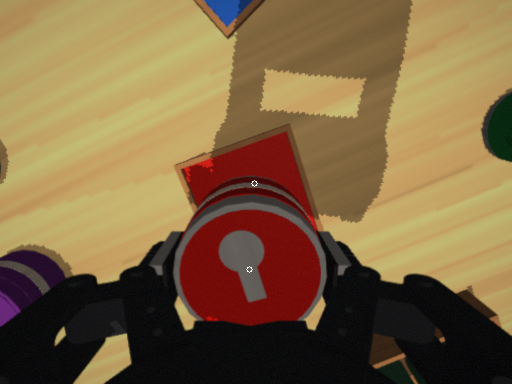

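```bash
python3 - <<'E'
from h import *
from rig import manip
m=manip.camera_model("wrist")
a=plane(m,(175,165),.008)[:2];b=plane(m,(289,125),.008)[:2]
e=b-a;L=np.linalg.norm(e);n=np.array([-e[1],e[0]])/L;c=np.array([.6225,-.215])
if n@(c-a)<0:n=-n
print(a,b,L,(a+b)/2+n*.046)
E
```

```text
[ 0.5729 -0.2576] [ 0.581  -0.1684] 0.08954994033459567 [ 0.6227 -0.2172]
```

Emit:
servo_tool(
  moves="55 1.7 0.3 10 0 0 0; 55 0 0 20 0 0 0; 55 0 0 15 0 0 0; 55 0 0 10 0 0 0; 55 0 0 5 0 0 0; 55 0 0 0 0 0 0; 55 0 0 0 0 0 0",
)

```text
time_s: 6.8
eef_pos: [0.6247, -0.2153, 0.1998]
eef_rot: [[0.409, 0.913, 0.001], [0.913, -0.409, -0.0], [-0.0, 0.001, -1.0]]
force: [0.2, -0.2, -1.2]
finger_gap: 0.0628
```

```bash
python3 go.py .6226 -.2155 .1934
```

```text
t 6.8 pos [ 0.6247 -0.2153  0.1998] F [ 0.2013 -0.203  -1.1556] gap 0.0628261445755251 yaw 65.88793298101793 tilt fix deg [ 0.0587  0.0042 -0.    ] q6 -1.653103158247949
tool delta [-1.0468 -1.8271  6.3513] rows 1 each [-1.0468 -1.8271  6.3513]
```

Emit:
servo_tool(
  moves="55 -0.4 -1.2 2 0 0 0; 55 0 0 1.5 0 0 0; 55 0 0 1 0 0 0; 55 0 0 0.7 0 0 0; 55 0 0 0 0 0 0; 55 0 0 0 0 0 0",
)

```text
time_s: 7.4
eef_pos: [0.6232, -0.215, 0.194]
eef_rot: [[0.408, 0.913, 0.0], [0.913, -0.408, -0.0], [-0.0, 0.0, -1.0]]
force: [0.3, 0.2, -1.9]
finger_gap: 0.063
```

Emit:
servo_tool(
  moves="55 0 0 0.7 0 0 0; 55 0 0 0.5 0 0 0; 55 0 0 0 0 0 0; 55 0 0 0 0 0 0",
)

```text
time_s: 7.8
eef_pos: [0.6233, -0.2151, 0.1935]
eef_rot: [[0.408, 0.913, 0.0], [0.913, -0.408, -0.0], [-0.0, 0.0, -1.0]]
force: [-2.5, 1.5, 5.9]
finger_gap: 0.0628
```

Emit:
servo_tool(
  moves="66 0 0 0 0 0 0; 68 0 0 0 0 0 0; 70 0 0 0 0 0 0; 75 0 0 0 0 0 0; 80 0 0 0 0 0 0; 85 0 0 0 0 0 0; 85 0 0 0 0 0 0",
)

```text
time_s: 8.5
eef_pos: [0.6231, -0.215, 0.1928]
eef_rot: [[0.408, 0.913, 0.0], [0.913, -0.408, -0.0], [-0.0, 0.0, -1.0]]
force: [-0.4, -0.2, 0.2]
finger_gap: 0.085
```

Emit:
servo_tool(
  moves="85 0 0 0 0 0 0; 85 0 0 -10 0 0 0; 85 0 0 -20 0 0 0; 85 0 0 -30 0 0 0; 85 0 0 -40 0 0 0; 85 0 0 -40 0 0 0; 85 0 0 0 0 0 0",
)

```text
time_s: 9.2
eef_pos: [0.6249, -0.2158, 0.3416]
eef_rot: [[0.408, 0.913, 0.012], [0.913, -0.408, -0.007], [-0.001, 0.014, -1.0]]
force: [-0.1, -0.7, 0.7]
finger_gap: 0.0847
```

```bash
python3 w.py w5 red .055 70;python3 go.py .4746 .006 .33
```

```text
grasp pt [ 0.6253 -0.2161  0.183 ] px [252.6187 252.284 ]
red [250.1716 181.3003] 3184.625 64.5 63.5 -> [ 0.6214 -0.2155  0.055 ] r-eq diam [0.0575 0.0573]
red [250.7469 163.798 ] 5389.125 100.5 82.0 -> [ 0.6073 -0.2087  0.055 ] r-eq diam [0.0749 0.0728]
t 9.25 pos [ 0.6241 -0.2154  0.338 ] F [-0.0031 -0.095   0.102 ] gap 0.08502805513058259 yaw 65.89646622749677 tilt fix deg [0.5006 0.0427 0.    ] q6 -1.653882512912906
tool delta [ 141.0862 -226.9618    5.9547] rows 6 each [ 23.5144 -37.827    0.9924]
```

View pics/w5.png

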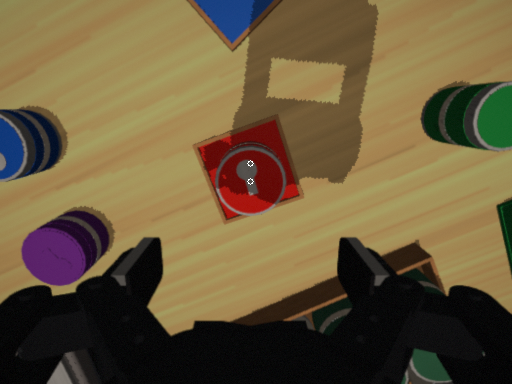

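Emit:
servo_tool(
  moves="85 12 -19 0 0 0 0; 85 23.5 -37.8 0 0 0 0; 85 23.5 -37.8 0 0 0 0; 85 23.5 -37.8 0 0 0 0; 85 23.5 -37.8 0 0 0 0; 85 23.5 -37.8 0 0 0 0; 85 12 -19 0 0 0 0; 85 0 0 0 0 0 0",
)

```text
time_s: 10.05
eef_pos: [0.4718, 0.009, 0.3315]
eef_rot: [[0.406, 0.914, -0.003], [0.914, -0.406, 0.001], [-0.0, -0.003, -1.0]]
force: [0.4, 0.1, -0.4]
finger_gap: 0.0853
```

```bash
python3 w.py w6 red .075 70;python3 go.py .4746 .006 .200;  python3 - <<'E'
from rig import manip;import cv2
from h import *
im=manip.capture("scene")[...,::-1].copy();cv2.imwrite("pics/s6.png",im);m=manip.camera_model("scene")
for u,a,ww,hh,hu in lids(im,"red",110): print(u,a,plane(m,u,.055))
E
```

```text
grasp pt [0.4728 0.0077 0.177 ] px [251.065  263.2838]
red [246.5823 203.4692] 2642.75 59.5 57.0 -> [0.4733 0.0041 0.075 ] r-eq diam [0.0474 0.0472]
t 10.1 pos [0.4729 0.0077 0.332 ] F [ 0.3434 -1.7672  0.1641] gap 0.08519343472091437 yaw 66.00386665599427 tilt fix deg [-0.0595  0.0245 -0.    ] q6 -1.3758737074932597
tool delta [ -0.8487   2.3584 132.0474] rows 3 each [-0.2829  0.7861 44.0158]
[293.9746 265.5972] 327.53125 [0.6094 0.1897 0.055 ]
[171.8243 197.3802] 242.125 [ 0.6678 -0.1831  0.055 ]
[192.7092 190.9869] 73.625 [ 0.6156 -0.156   0.055 ]
[176.6028 181.4873] 261.8125 [ 0.6224 -0.213   0.055 ]
```

View pics/w6.png

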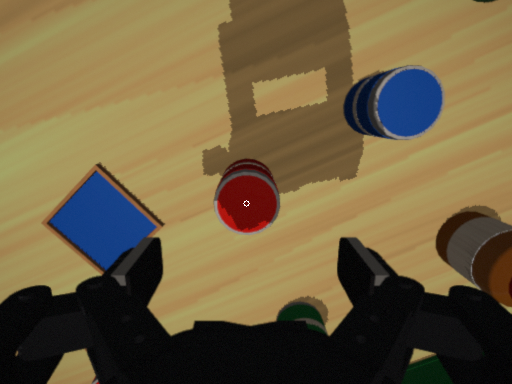

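This is the tall red tin: a plain lid at (247,203), as wide as the body. All the views agree within 2 mm.

Emit:
servo_tool(
  moves="85 -1.4 2.3 20 0 0 0; 85 0 0 30 0 0 0; 85 0 0 30 0 0 0; 85 0 0 25 0 0 0; 85 0 0 17 0 0 0; 85 0 0 10 0 0 0; 85 0 0 0 0 0 0; 85 0 0 0 0 0 0",
)

```text
time_s: 10.95
eef_pos: [0.4759, 0.0041, 0.2013]
eef_rot: [[0.409, 0.912, 0.001], [0.912, -0.409, -0.0], [0.0, 0.001, -1.0]]
force: [0.3, -0.0, -1.2]
finger_gap: 0.0851
```

```bash
python3 go.py .4744 .0055 .200
```

```text
t 10.95 pos [0.4759 0.0041 0.2013] F [ 0.3005 -0.0316 -1.1677] gap 0.08509288817443902 yaw 65.84824615707898 tilt fix deg [ 0.0499 -0.0065  0.    ] q6 -1.3794189218371502
tool delta [ 0.6373 -1.9757  1.2758] rows 1 each [ 0.6373 -1.9757  1.2758]
```

Emit:
servo_tool(
  moves="85 0.6 -1.9 0 0 0 0; 65 0 0 0 0 0 0; 45 0 0 0 0 0 0; 45 0 0 0 0 0 0; 45 0 0 0 0 0 0; 45 0 0 0 0 0 0; 45 0 0 0 0 0 0; 45 0 0 0 0 0 0",
  squeeze=40,
)

```text
time_s: 11.75
eef_pos: [0.4742, 0.006, 0.2016]
eef_rot: [[0.408, 0.913, 0.001], [0.913, -0.408, -0.0], [0.0, 0.001, -1.0]]
force: [-0.7, 0.3, 6.3]
finger_gap: 0.0536
```

Emit:
servo_tool(
  moves="45 0 0 0 0 0 0; 45 0 0 0 0 0 0",
)

```text
time_s: 11.95
eef_pos: [0.4742, 0.006, 0.2016]
eef_rot: [[0.408, 0.913, 0.001], [0.913, -0.408, -0.0], [0.0, 0.001, -1.0]]
force: [-1.3, 0.4, 6.2]
finger_gap: 0.0533
```

Emit:
servo_tool(
  moves="45 0 0 -5 0 0 0; 45 0 0 -15 0 0 0; 45 0 0 -30 0 0 0; 45 0 0 -30 0 0 0; 45 0 0 -30 0 0 0; 45 0 0 -15 0 0 0; 45 0 0 0 0 0 0; 45 0 0 0 0 0 0",
)

```text
time_s: 12.75
eef_pos: [0.4733, 0.0061, 0.3248]
eef_rot: [[0.408, 0.913, -0.001], [0.913, -0.408, 0.0], [-0.0, -0.001, -1.0]]
force: [-0.8, -0.4, -2.8]
finger_gap: 0.0533
```

```bash
python3 w.py w7 red .2 70;python3 go.py .622 -.215 .32; python3 - <<'E'
from h import *
from rig import manip
m=manip.camera_model("wrist");s=manip.get_state();R=s["eef_rot"];p=s["eef_pos"]
im=cv2.imread("pics/w7.png")
print([(y,*map(int,im[y,250])) for y in range(170,240,3)])
print([(x,*map(int,im[262,x])) for x in list(range(166,200,3))+list(range(300,340,3))])
E
```

```text
grasp pt [0.4726 0.0063 0.1692] px [252.27   257.6583]
red [119.426  347.8263] 442.5 38.5 35.0 -> [ 0.4721 -0.0498  0.2   ] r-eq diam [0.0091 0.0219]
red [249.6838 284.2753] 9282.625 129.0 88.0 -> [0.4672 0.0074 0.2   ] r-eq diam [0.0412 0.0466]
red [253.7692 241.347 ] 4351.125 128.0 51.0 -> [0.4526 0.0155 0.2   ] r-eq diam [0.0287 0.0394]
t 12.8 pos [0.4731 0.0062 0.3242] F [-0.3365 -0.0445 -2.9944] gap 0.05320726230493874 yaw 65.8913177805137 tilt fix deg [-0.1648  0.0326 -0.    ] q6 -1.3773113070238736
tool delta [-141.0295  226.2816    3.5929] rows 6 each [-23.5049  37.7136   0.5988]
[(170, 65, 105, 132), (173, 63, 102, 127), (176, 62, 101, 127), (179, 67, 106, 133), (182, 62, 91, 111), (185, 7, 11, 70), (188, 5, 6, 69), (191, 3, 4, 68), (194, 33, 38, 74), (197, 74, 85, 94), (200, 24, 30, 74), (203, 6, 7, 70), (206, 4, 4, 68), (209, 6, 8, 69), (212, 2, 8, 69), (215, 5, 5, 69), (218, 22, 26, 113), (221, 52, 55, 57), (224, 51, 54, 56), (227, 53, 56, 59), (230, 82, 86, 89), (233, 97, 102, 106), (236, 90, 94, 105), (239, 8, 12, 124)]
[(166, 56, 59, 62), (169, 71, 74, 79), (172, 72, 76, 80), (175, 69, 72, 76), (178, 13, 13, 13), (181, 13, 14, 15), (184, 18, 19, 24), (187, 60, 63, 66), (190, 94, 99, 104), (193, 99, 104, 109), (196, 57, 61, 110), (199, 11, 14, 123), (300, 11, 16, 124), (303, 51, 56, 116), (306, 93, 98, 103), (309, 92, 97, 102), (312, 70, 73, 80), (315, 7, 12, 62), (318, 7, 8, 10), (321, 19, 18, 21), (324, 66, 70, 73), (327, 71, 76, 79), (330, 70, 74, 78), (333, 56, 59, 61), (336, 41, 44, 44), (339, 17, 16, 15)]
```

View pics/w7.png

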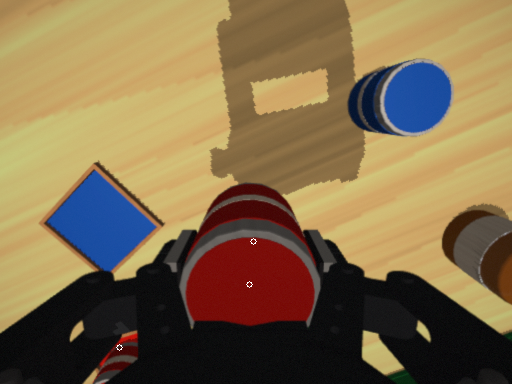

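```bash
python3 - <<'E'
from h import *
from rig import manip
m=manip.camera_model("wrist");s=manip.get_state();R=s["eef_rot"];p=s["eef_pos"]
for q in [(250,229.5),(181,283),(320,283)]: print(q,R.T@(plane(m,q,p[2]-.1266)-p)*1000)
E
```

```text
(250, 229.5) [ -1.1361 -26.1229 126.6763]
(181, 283) [-26.3563  -5.2569 126.6307]
(320, 283) [ 24.3736  -5.1717 126.6015]
```

Emit:
servo_tool(
  moves="45 -12 19 0 0 0 0; 45 -23.5 37.7 0 0 0 0; 45 -23.5 37.7 0 0 0 0; 45 -23.5 37.7 0 0 0 0; 45 -23.5 37.7 0 0 0 0; 45 -23.5 37.7 0 0 0 0; 45 -12 19 0 0 0 0; 45 0 0 0 0 0 0",
)

```text
time_s: 13.6
eef_pos: [0.6232, -0.2182, 0.3232]
eef_rot: [[0.411, 0.912, -0.002], [0.912, -0.411, 0.001], [-0.0, -0.003, -1.0]]
force: [0.4, 0.1, -2.9]
finger_gap: 0.0529
```

Emit:
servo_tool(
  moves="45 0 0 0 0 0 0; 45 0 0 0 0 0 0; 45 0 0 0 0 0 0",
)

```text
time_s: 13.9
eef_pos: [0.6223, -0.2145, 0.3252]
eef_rot: [[0.408, 0.913, -0.001], [0.913, -0.408, 0.001], [0.0, -0.001, -1.0]]
force: [-0.2, -0.1, -2.9]
finger_gap: 0.0534
```

```bash
python3 w.py w8 red .055 70;python3 go.py .622 -.215 .27
```

```text
grasp pt [ 0.6223 -0.2146  0.1705] px [252.3471 260.0475]
red [249.6681 284.1906] 9267.75 129.0 88.0 -> [ 0.6993 -0.2505  0.055 ] r-eq diam [0.1051 0.119 ]
red [253.0816 241.5993] 4157.625 127.5 49.0 -> [ 0.662  -0.2305  0.055 ] r-eq diam [0.0716 0.1006]
red [249.6306 182.2171] 2026.0 69.0 37.5 -> [ 0.6121 -0.2114  0.055 ] r-eq diam [0.043  0.0552]
red [249.9282 173.1343] 5622.25 105.5 81.5 -> [ 0.6052 -0.208   0.055 ] r-eq diam [0.074  0.0719]
t 13.95 pos [ 0.6224 -0.2146  0.3255] F [ 0.2579 -1.2313 -3.1292] gap 0.05318216462680659 yaw 65.95065040086087 tilt fix deg [-0.0431 -0.0046 -0.    ] q6 -1.6550592825204424
tool delta [-0.4756 -0.1525 55.5202] rows 2 each [-0.2378 -0.0762 27.7601]
```

View pics/w8.png

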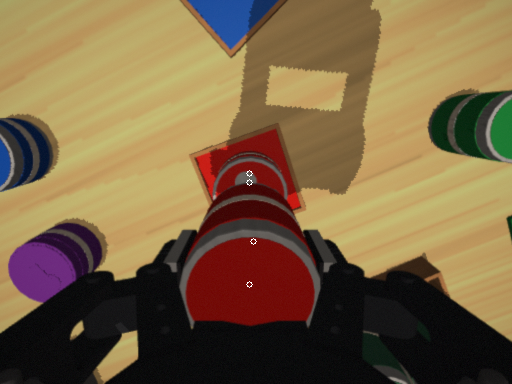

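```bash
python3 - <<'E'
from h import *
from rig import manip
m=manip.camera_model("wrist");s=manip.get_state();R=s["eef_rot"];p=s["eef_pos"]
im=cv2.imread("pics/w8.png")
print([(y,*map(int,im[y,250])) for y in range(146,166,1)])
print([(x,*map(int,im[182,x])) for x in list(range(208,224))+list(range(278,294))])
for q in [(250,155),(214,182),(288,182)]: print(q,R.T@(plane(m,q,.055)-p)*1000)
E
```

```text
[(146, 8, 15, 120), (147, 14, 19, 121), (148, 13, 16, 121), (149, 16, 18, 118), (150, 17, 22, 100), (151, 10, 13, 71), (152, 36, 41, 74), (153, 68, 78, 94), (154, 25, 29, 73), (155, 21, 24, 75), (156, 48, 49, 62), (157, 59, 62, 65), (158, 89, 93, 97), (159, 92, 96, 102), (160, 89, 93, 106), (161, 54, 58, 112), (162, 20, 22, 120), (163, 7, 14, 119), (164, 12, 17, 120), (165, 10, 17, 120)]
[(208, 24, 30, 200), (209, 23, 29, 201), (210, 21, 30, 200), (211, 24, 33, 201), (212, 22, 30, 200), (213, 29, 36, 190), (214, 58, 62, 134), (215, 84, 89, 103), (216, 92, 97, 102), (217, 87, 91, 105), (218, 47, 51, 115), (219, 18, 21, 119), (220, 8, 15, 119), (221, 14, 18, 120), (222, 10, 14, 118), (223, 11, 15, 118), (278, 10, 14, 120), (279, 5, 12, 119), (280, 14, 18, 119), (281, 38, 42, 117), (282, 82, 88, 109), (283, 92, 97, 103), (284, 89, 93, 100), (285, 56, 61, 95), (286, 24, 27, 113), (287, 14, 19, 120), (288, 15, 17, 120), (289, 11, 17, 120), (290, 15, 18, 121), (291, 14, 17, 121), (292, 16, 22, 116), (293, 28, 48, 96)]
(250, 155) [ -0.9651 -32.8105 270.5449]
(214, 182) [-30.9481 -10.4043 270.5256]
(288, 182) [ 30.6096 -10.283  270.5304]
```

Emit:
servo_tool(
  moves="45 0 0 10 0 0 0; 45 0 0 20 0 0 0; 45 0 0 20 0 0 0; 45 0 0 10 0 0 0; 45 0 0 4 0 0 0; 45 0 0 0 0 0 0; 45 0 0 0 0 0 0; 45 0 0 0 0 0 0",
)

```text
time_s: 14.75
eef_pos: [0.6231, -0.2159, 0.2631]
eef_rot: [[0.408, 0.913, 0.002], [0.913, -0.408, -0.001], [-0.0, 0.002, -1.0]]
force: [-0.3, 0.4, -1.8]
finger_gap: 0.0532
```

```bash
python3 go.py .6223 -.2147 .2566
```

```text
t 14.75 pos [ 0.6231 -0.2159  0.2631] F [-0.2893  0.3627 -1.8186] gap 0.05319221937252277 yaw 65.89183900454813 tilt fix deg [0.1281 0.0105 0.    ] q6 -1.6551243209447535
tool delta [ 0.7415 -1.2615  6.5196] rows 1 each [ 0.7415 -1.2615  6.5196]
```

Emit:
servo_tool(
  moves="45 0.7 -1.2 1.5 0 0 0; 45 0 0 1.5 0 0 0; 45 0 0 1 0 0 0; 45 0 0 0.7 0 0 0; 45 0 0 0 0 0 0; 45 0 0 0 0 0 0",
)

```text
time_s: 15.35
eef_pos: [0.6219, -0.2146, 0.2571]
eef_rot: [[0.408, 0.913, -0.0], [0.913, -0.408, 0.0], [0.0, -0.0, -1.0]]
force: [-0.6, 0.2, -2.1]
finger_gap: 0.0535
```

Emit:
servo_tool(
  moves="45 0 0 0.7 0 0 0; 45 0 0 0.6 0 0 0; 45 0 0 0 0 0 0; 45 0 0 0 0 0 0",
)

```text
time_s: 15.75
eef_pos: [0.6221, -0.2147, 0.2566]
eef_rot: [[0.408, 0.913, 0.001], [0.913, -0.408, -0.0], [-0.0, 0.001, -1.0]]
force: [-2.6, 1.2, 4.4]
finger_gap: 0.0533
```

Emit:
servo_tool(
  moves="56 0 0 0 0 0 0; 58 0 0 0 0 0 0; 60 0 0 0 0 0 0; 66 0 0 0 0 0 0; 75 0 0 0 0 0 0; 85 0 0 0 0 0 0; 85 0 0 0 0 0 0",
)

```text
time_s: 16.45
eef_pos: [0.6219, -0.2146, 0.2558]
eef_rot: [[0.409, 0.913, 0.0], [0.913, -0.409, -0.0], [-0.0, 0.0, -1.0]]
force: [-0.2, -0.5, 1.2]
finger_gap: 0.0855
```

Emit:
servo_tool(
  moves="85 0 0 0 0 0 0; 85 0 0 -10 0 0 0; 85 0 0 -20 0 0 0; 85 0 0 -30 0 0 0; 85 0 0 -40 0 0 0; 85 0 0 -30 0 0 0; 85 0 0 0 0 0 0; 85 0 0 0 0 0 0",
)

```text
time_s: 17.25
eef_pos: [0.622, -0.2145, 0.3873]
eef_rot: [[0.408, 0.913, 0.002], [0.913, -0.408, -0.001], [-0.0, 0.002, -1.0]]
force: [0.7, 0.1, -0.8]
finger_gap: 0.085
```

```bash
python3 w.py w9 red .130 70;python3 go.py .501 -.410 .385; python3 - <<'E'
from rig import manip;import cv2
im=manip.capture("scene")[...,::-1]
cv2.imwrite("pics/s9.png",cv2.resize(im[60:280,100:340],None,fx=3,fy=2.7,interpolation=cv2.INTER_CUBIC))
E
```

```text
grasp pt [ 0.6215 -0.2144  0.2304] px [252.5626 255.8074]
red [249.7438 197.9612] 2653.625 59.5 57.0 -> [ 0.6217 -0.2158  0.13  ] r-eq diam [0.0475 0.0473]
red [249.6899 165.7569] 1073.625 54.5 26.0 -> [ 0.598  -0.2052  0.13  ] r-eq diam [0.0284 0.0403]
red [250.3248 162.3472] 3917.875 87.5 68.5 -> [ 0.5958 -0.2037  0.13  ] r-eq diam [0.0576 0.056 ]
t 17.3 pos [ 0.6216 -0.2144  0.3854] F [-0.1935  0.2695 -0.5268] gap 0.08496599769631187 yaw 65.88946289574608 tilt fix deg [-0.0421 -0.003   0.    ] q6 -1.6541869412791252
tool delta [-227.8163  -30.2221    0.4587] rows 6 each [-37.9694  -5.037    0.0764]
```

View pics/w9.png

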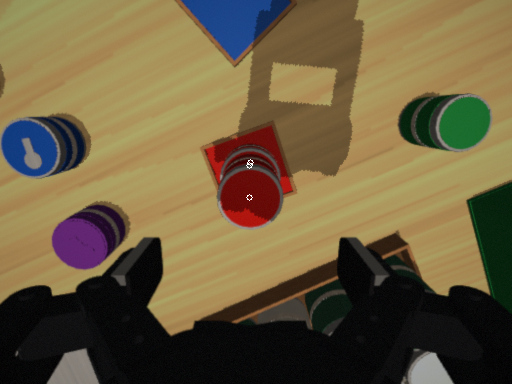

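View pics/s9.png

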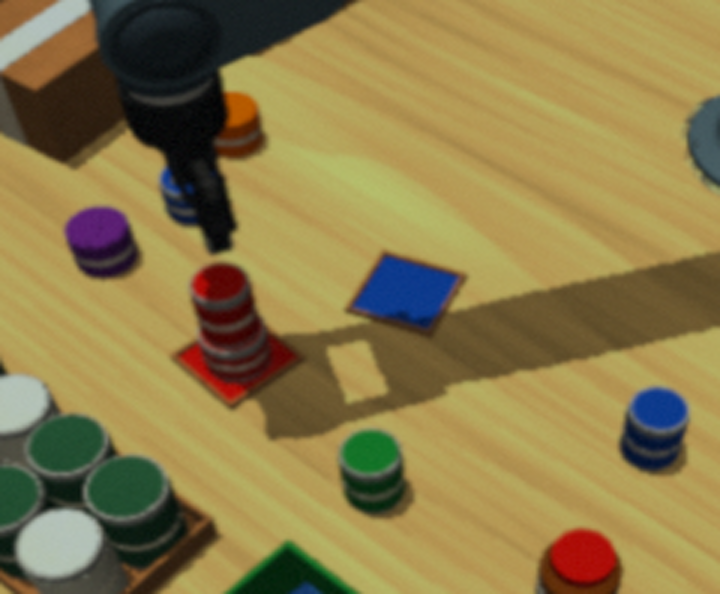

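The red stack stands squarely, with its lid at (0.6217, -0.2158) against a tray centre of (0.6226, -0.2155). Next is the flat blue tin, which I'll confirm from above.

Emit:
servo_tool(
  moves="85 -19 -2.5 0 0 0 0; 85 -38 -5 0 0 0 0; 85 -38 -5 10 0 0 0; 85 -38 -5 20 0 0 0; 85 -38 -5 20 0 0 0; 85 -38 -5 20 0 0 0; 85 -19 -2.5 10 0 0 0; 85 0 0 0 0 0 0",
)

```text
time_s: 18.15
eef_pos: [0.4991, -0.4122, 0.3028]
eef_rot: [[0.412, 0.911, -0.003], [0.911, -0.412, 0.004], [0.002, -0.005, -1.0]]
force: [0.2, 0.9, 0.7]
finger_gap: 0.0851
```

Emit:
servo_tool(
  moves="85 0 0 0 0 0 0; 85 0 0 0 0 0 0; 85 0 0 0 0 0 0",
)

```text
time_s: 18.45
eef_pos: [0.5023, -0.4095, 0.3068]
eef_rot: [[0.407, 0.914, 0.001], [0.914, -0.407, -0.001], [-0.001, 0.001, -1.0]]
force: [0.2, 0.3, 0.2]
finger_gap: 0.0851
```

```bash
python3 w.py w10 blue .052 60;python3 go.py .501 -.410 .19
```

```text
grasp pt [ 0.5024 -0.4097  0.1517] px [252.3519 258.929 ]
blue [246.9898 196.3042] 3927.5 72.0 69.5 -> [ 0.4991 -0.4119  0.052 ] r-eq diam [0.057  0.0568]
blue [483.9123  30.661 ] 3700.875 73.0 81.0 -> [ 0.4575 -0.2133  0.052 ] r-eq diam [0.0648 0.0464]
t 18.5 pos [ 0.5023 -0.4095  0.3067] F [0.1274 0.8493 0.7792] gap 0.08506213872005337 yaw 65.99131124240988 tilt fix deg [ 0.0776  0.0298 -0.    ] q6 -2.010514746332325
tool delta [ -0.8732  -1.121  116.7243] rows 3 each [-0.2911 -0.3737 38.9081]
```

View pics/w10.png

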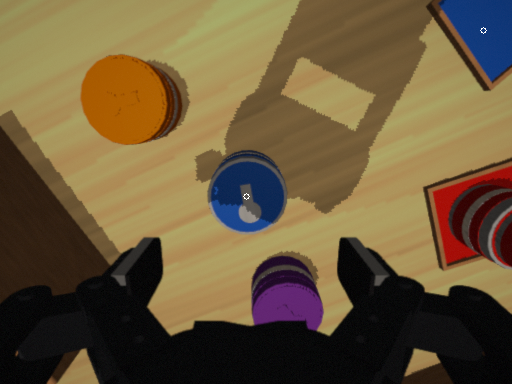

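Emit:
servo_tool(
  moves="85 -1.8 -1.7 20 0 0 0; 85 0 0 30 0 0 0; 85 0 0 25 0 0 0; 85 0 0 20 0 0 0; 85 0 0 13 0 0 0; 85 0 0 8 0 0 0; 85 0 0 0 0 0 0; 85 0 0 0 0 0 0",
)

```text
time_s: 19.3
eef_pos: [0.4996, -0.4116, 0.1908]
eef_rot: [[0.408, 0.913, 0.001], [0.913, -0.408, -0.001], [-0.001, 0.002, -1.0]]
force: [-0.6, 0.3, -0.4]
finger_gap: 0.0849
```

```bash
python3 go.py .500 -.4105 .190
```

```text
t 19.3 pos [ 0.4996 -0.4116  0.1908] F [-0.647   0.3192 -0.3815] gap 0.08487776956113316 yaw 65.9063711145335 tilt fix deg [0.0893 0.0433 0.    ] q6 -2.0142763294305714
tool delta [ 1.1801 -0.0452  0.8132] rows 1 each [ 1.1801 -0.0452  0.8132]
```

Emit:
servo_tool(
  moves="85 1 0 0.5 0 0 0; 70 0 0 0 0 0 0; 55 0 0 0 0 0 0; 55 0 0 0 0 0 0; 55 0 0 0 0 0 0; 55 0 0 0 0 0 0; 55 0 0 0 0 0 0; 55 0 0 0 0 0 0",
  squeeze=40,
)

```text
time_s: 20.1
eef_pos: [0.4998, -0.4108, 0.1903]
eef_rot: [[0.408, 0.913, 0.001], [0.913, -0.408, -0.001], [-0.001, 0.001, -1.0]]
force: [-0.7, 1.1, 5.7]
finger_gap: 0.0633
```

Emit:
servo_tool(
  moves="55 0 0 -5 0 0 0; 55 0 0 -15 0 0 0; 55 0 0 -25 0 0 0; 55 0 0 -30 0 0 0; 55 0 0 -15 0 0 0; 55 0 0 0 0 0 0; 55 0 0 0 0 0 0; 55 0 0 0 0 0 0",
)

```text
time_s: 20.9
eef_pos: [0.499, -0.4099, 0.2772]
eef_rot: [[0.409, 0.913, -0.002], [0.913, -0.409, 0.003], [0.002, -0.003, -1.0]]
force: [0.5, -0.8, -1.6]
finger_gap: 0.0631
```

```bash
python3 w.py w11 blue .14 60;python3 go.py .4504 -.154 .28;python3 - <<'E'
from h import *
im=cv2.imread("pics/w11.png")
print([(y,*map(int,im[y,250])) for y in range(190,220,2)])
E
```

```text
grasp pt [ 0.4987 -0.4095  0.1222] px [252.4368 259.238 ]
blue [249.6814 271.72  ] 12751.0 140.5 112.0 -> [ 0.4947 -0.4091  0.14  ] r-eq diam [0.0543 0.0566]
blue [252.9193 217.0675] 3341.0 127.0 40.5 -> [ 0.4741 -0.3985  0.14  ] r-eq diam [0.0278 0.0433]
blue [496.2583  22.7536] 1551.875 45.0 68.5 -> [ 0.4455 -0.2984  0.14  ] r-eq diam [0.0263 0.0135]
t 20.95 pos [ 0.499  -0.4099  0.2772] F [-0.3046  0.5341 -3.4112] gap 0.06292835460179587 yaw 65.88980786527176 tilt fix deg [-0.1863 -0.0879 -0.    ] q6 -2.012924861186592
tool delta [ 213.7309 -148.9247   -2.0148] rows 6 each [ 35.6218 -24.8208  -0.3358]
[(190, 81, 75, 75), (192, 54, 24, 4), (194, 54, 25, 9), (196, 66, 31, 10), (198, 83, 52, 37), (200, 54, 57, 59), (202, 54, 57, 59), (204, 53, 55, 58), (206, 68, 71, 74), (208, 100, 103, 108), (210, 96, 101, 105), (212, 92, 92, 95), (214, 97, 47, 19), (216, 255, 255, 255), (218, 255, 255, 255)]
```

View pics/w11.png

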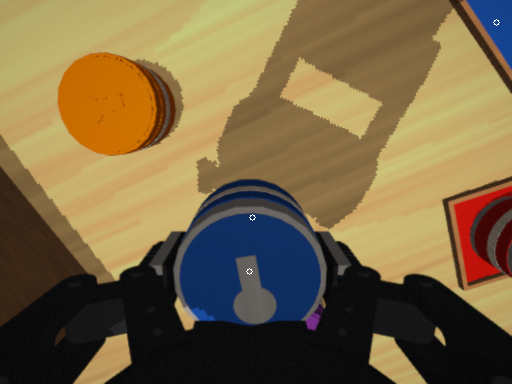

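Emit:
servo_tool(
  moves="55 18 -12.4 0 0 0 0; 55 35.6 -24.8 0 0 0 0; 55 35.6 -24.8 0 0 0 0; 55 35.6 -24.8 0 0 0 0; 55 35.6 -24.8 0 0 0 0; 55 35.6 -24.8 0 0 0 0; 55 17.6 -12.4 0 0 0 0; 55 0 0 0 0 0 0",
)

```text
time_s: 21.75
eef_pos: [0.4498, -0.152, 0.2777]
eef_rot: [[0.406, 0.914, -0.003], [0.914, -0.406, 0.002], [0.001, -0.004, -1.0]]
force: [0.6, -0.1, -2.7]
finger_gap: 0.0628
```

Emit:
servo_tool(
  moves="55 0 0 0 0 0 0; 55 0 0 0 0 0 0; 55 0 0 0 0 0 0",
)

```text
time_s: 22.05
eef_pos: [0.4512, -0.1556, 0.2793]
eef_rot: [[0.41, 0.912, 0.0], [0.912, -0.41, -0.0], [-0.0, 0.0, -1.0]]
force: [0.1, -0.7, -2.1]
finger_gap: 0.063
```

```bash
python3 w.py w12 blue .003 100;python3 go.py .4504 -.154 .1933
```

```text
grasp pt [ 0.4511 -0.1556  0.1243] px [252.6165 259.1174]
blue [198.6882 190.1934] 535.875 32.5 32.0 -> [ 0.431 -0.196  0.003] r-eq diam [0.0256 0.0254]
blue [256.6692 135.8891] 359.875 33.5 26.5 -> [ 0.4095 -0.132   0.003 ] r-eq diam [0.0261 0.0208]
t 22.1 pos [ 0.4511 -0.1556  0.2793] F [ 0.351  -0.3946 -2.3683] gap 0.0627547549790716 yaw 65.82079309689613 tilt fix deg [ 0.0035  0.0048 -0.    ] q6 -1.7190399882850083
tool delta [ 1.1543 -1.3357 85.9824] rows 2 each [ 0.5772 -0.6679 42.9912]
```

View pics/w12.png

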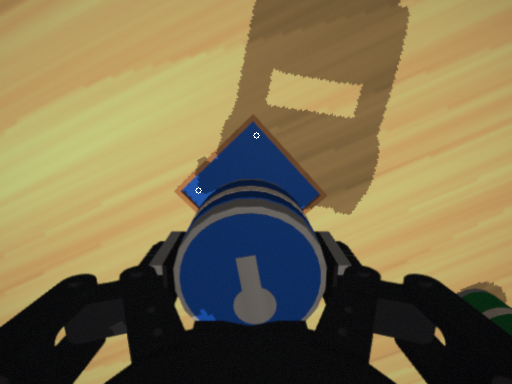

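```bash
python3 - <<'E'
from h import *
from rig import manip
m=manip.camera_model("wrist")
P=[plane(m,q,.008)[:2] for q in [(177,190),(254,115),(327,195)]]
print(P,np.linalg.norm(P[1]-P[0]),np.linalg.norm(P[1]-P[2]),np.linalg.norm(P[0]-P[2]),(P[0]+P[2])/2)
E
```

```text
[array([ 0.4225, -0.2112]), array([ 0.3934, -0.1273]), array([ 0.4785, -0.0977])] 0.08877149637932884 0.09001375626790144 0.1265373868225638 [ 0.4505 -0.1544]
```

Emit:
servo_tool(
  moves="55 1 -2 15 0 0 0; 55 0 0 25 0 0 0; 55 0 0 20 0 0 0; 55 0 0 13 0 0 0; 55 0 0 6 0 0 0; 55 0 0 0 0 0 0; 55 0 0 0 0 0 0; 55 0 0 0 0 0 0",
)

```text
time_s: 22.9
eef_pos: [0.4501, -0.1533, 0.2013]
eef_rot: [[0.408, 0.913, 0.002], [0.913, -0.408, -0.001], [-0.0, 0.002, -1.0]]
force: [-0.9, -0.4, -1.2]
finger_gap: 0.0634
```

```bash
python3 go.py .4497 -.1538 .1933
```

```text
t 22.9 pos [ 0.4501 -0.1533  0.2013] F [-0.8592 -0.4422 -1.1761] gap 0.06339884867747028 yaw 65.89092302770119 tilt fix deg [ 0.1215  0.018  -0.    ] q6 -1.7173957861225402
tool delta [-0.6073 -0.1351  8.0216] rows 1 each [-0.6073 -0.1351  8.0216]
```

Emit:
servo_tool(
  moves="55 -0.5 0 3 0 0 0; 55 0 0 2 0 0 0; 55 0 0 1 0 0 0; 55 0 0 0.7 0 0 0; 55 0 0 0 0 0 0; 55 0 0 0 0 0 0",
)

```text
time_s: 23.5
eef_pos: [0.4494, -0.1534, 0.1936]
eef_rot: [[0.408, 0.913, 0.0], [0.913, -0.408, -0.0], [-0.0, 0.0, -1.0]]
force: [-0.1, -0.2, -2.4]
finger_gap: 0.0629
```

Emit:
servo_tool(
  moves="55 0 0 0.7 0 0 0; 55 0 0 0.6 0 0 0; 55 0 0 0 0 0 0; 55 0 0 0 0 0 0",
)

```text
time_s: 23.9
eef_pos: [0.4496, -0.1535, 0.1933]
eef_rot: [[0.408, 0.913, -0.001], [0.913, -0.408, 0.0], [-0.0, -0.001, -1.0]]
force: [-4.2, 2.2, 8.4]
finger_gap: 0.063
```

Contact confirmed (8 N). Releasing and rising.

Emit:
servo_tool(
  moves="66 0 0 0 0 0 0; 68 0 0 0 0 0 0; 70 0 0 0 0 0 0; 75 0 0 0 0 0 0; 80 0 0 0 0 0 0; 85 0 0 0 0 0 0; 85 0 0 0 0 0 0",
)

```text
time_s: 24.6
eef_pos: [0.4493, -0.1534, 0.1923]
eef_rot: [[0.409, 0.913, -0.0], [0.913, -0.409, 0.0], [-0.0, -0.0, -1.0]]
force: [0.6, -0.4, -0.6]
finger_gap: 0.0849
```

Emit:
servo_tool(
  moves="85 0 0 0 0 0 0; 85 0 0 -10 0 0 0; 85 0 0 -20 0 0 0; 85 0 0 -35 0 0 0; 85 0 0 -40 0 0 0; 85 0 0 -35 0 0 0; 85 0 0 0 0 0 0; 85 0 0 0 0 0 0",
)

```text
time_s: 25.4
eef_pos: [0.4494, -0.1534, 0.3337]
eef_rot: [[0.408, 0.913, 0.002], [0.913, -0.408, -0.001], [-0.0, 0.003, -1.0]]
force: [-0.6, -0.3, -0.8]
finger_gap: 0.0849
```

```bash
python3 w.py w13 blue .055 60;python3 go.py .4524 .1475 .335
```

```text
grasp pt [ 0.449  -0.1532  0.1771] px [252.7557 255.8677]
blue [249.841  190.6914] 3247.0 65.5 63.5 -> [ 0.4489 -0.1546  0.055 ] r-eq diam [0.0568 0.0565]
blue [249.2614 170.3947] 5009.5 112.0 76.5 -> [ 0.4324 -0.1477  0.055 ] r-eq diam [0.0717 0.0863]
t 25.45 pos [ 0.449  -0.1532  0.3321] F [-0.1116 -0.2594  0.2918] gap 0.0850158815593175 yaw 65.89415264032075 tilt fix deg [-0.0191 -0.0018  0.    ] q6 -1.718467785017224
tool delta [ 275.8535 -119.7501   -2.8029] rows 7 each [ 39.4076 -17.1072  -0.4004]
```

View pics/w13.png

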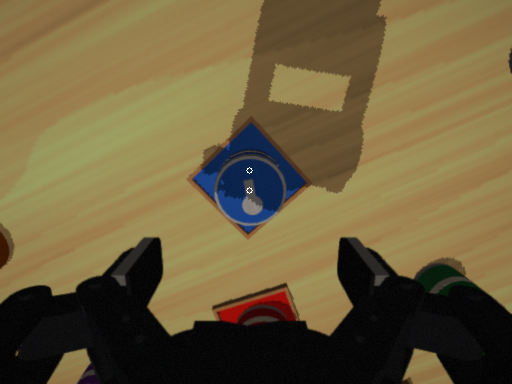

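Emit:
servo_tool(
  moves="85 20 -8.5 0 0 0 0; 85 39.4 -17.1 0 0 0 0; 85 39.4 -17.1 0 0 0 0; 85 39.4 -17.1 0 0 0 0; 85 39.4 -17.1 0 0 0 0; 85 39.4 -17.1 0 0 0 0; 85 39.4 -17.1 0 0 0 0; 85 19.4 -8.6 0 0 0 0",
)

```text
time_s: 26.25
eef_pos: [0.4516, 0.1498, 0.3304]
eef_rot: [[0.406, 0.914, -0.004], [0.914, -0.406, 0.0], [-0.001, -0.004, -1.0]]
force: [1.4, 0.2, -1.1]
finger_gap: 0.0851
```

Emit:
servo_tool(
  moves="85 0 0 0 0 0 0; 85 0 0 0 0 0 0; 85 0 0 0 0 0 0; 85 0 0 0 0 0 0",
)

```text
time_s: 26.65
eef_pos: [0.4528, 0.1462, 0.3319]
eef_rot: [[0.41, 0.912, -0.001], [0.912, -0.41, -0.0], [-0.0, -0.001, -1.0]]
force: [-0.4, -0.9, 0.2]
finger_gap: 0.0851
```

```bash
python3 w.py w14 blue .075 60;python3 go.py .4526 .1476 .2015
```

```text
grasp pt [0.4528 0.1462 0.1771] px [252.7422 259.4753]
blue [ 25.5554 267.3288] 842.75 58.5 54.5 -> [ 0.4289 -0.056   0.075 ] r-eq diam [0.0612 0.0301]
blue [249.6806 196.9106] 2615.75 59.0 57.0 -> [0.4509 0.1455 0.075 ] r-eq diam [0.047  0.0467]
blue [403.7567  24.0487] 3773.0 83.0 56.5 -> [0.3816 0.2939 0.075 ] r-eq diam [0.0461 0.0565]
t 26.7 pos [0.4528 0.1463 0.3321] F [ 0.4874 -0.6154  0.2057] gap 0.08523252827109995 yaw 65.7869192038742 tilt fix deg [-0.0157  0.0149 -0.    ] q6 -1.0746322831263215
tool delta [  1.1664  -0.7319 130.6058] rows 3 each [ 0.3888 -0.244  43.5353]
```

View pics/w14.png

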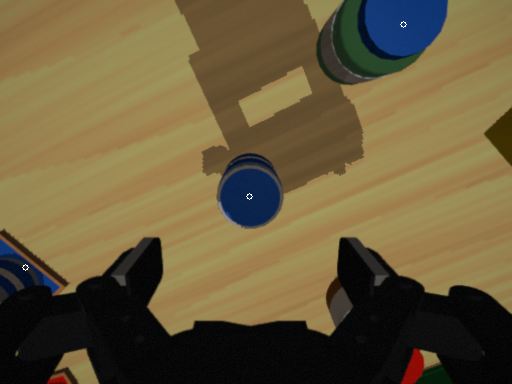

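The tall blue tin's plain lid is at (250,197), as wide as its body. The blue-lidded jar, with green glass, is the other blue object, at (403,24). I'm descending on the tin.

Emit:
servo_tool(
  moves="85 0.3 -1 20 0 0 0; 85 0 0 30 0 0 0; 85 0 0 30 0 0 0; 85 0 0 25 0 0 0; 85 0 0 16 0 0 0; 85 0 0 9 0 0 0; 85 0 0 0 0 0 0; 85 0 0 0 0 0 0",
)

```text
time_s: 27.5
eef_pos: [0.4524, 0.1477, 0.203]
eef_rot: [[0.409, 0.913, 0.001], [0.913, -0.409, 0.0], [0.001, 0.001, -1.0]]
force: [-0.1, 0.0, 0.8]
finger_gap: 0.085
```

Emit:
servo_tool(
  moves="70 0 0 0 0 0 0; 45 0 0 0 0 0 0; 45 0 0 0 0 0 0; 45 0 0 0 0 0 0; 45 0 0 0 0 0 0; 45 0 0 0 0 0 0; 45 0 0 0 0 0 0; 45 0 0 0 0 0 0",
  squeeze=40,
)

```text
time_s: 28.3
eef_pos: [0.4525, 0.1479, 0.2034]
eef_rot: [[0.408, 0.913, 0.002], [0.913, -0.408, -0.0], [0.001, 0.002, -1.0]]
force: [-0.8, -0.4, 6.8]
finger_gap: 0.0531
```

Emit:
servo_tool(
  moves="45 0 0 0 0 0 0; 45 0 0 0 0 0 0",
)

```text
time_s: 28.5
eef_pos: [0.4525, 0.1479, 0.2034]
eef_rot: [[0.408, 0.913, 0.002], [0.913, -0.408, -0.0], [0.001, 0.002, -1.0]]
force: [-1.4, -0.8, 6.3]
finger_gap: 0.0529
```

Emit:
servo_tool(
  moves="45 0 0 -5 0 0 0; 45 0 0 -15 0 0 0; 45 0 0 -30 0 0 0; 45 0 0 -30 0 0 0; 45 0 0 -30 0 0 0; 45 0 0 -15 0 0 0; 45 0 0 0 0 0 0; 45 0 0 0 0 0 0",
)

```text
time_s: 29.3
eef_pos: [0.4514, 0.1479, 0.3264]
eef_rot: [[0.408, 0.913, -0.001], [0.913, -0.408, -0.0], [-0.001, -0.001, -1.0]]
force: [0.2, 0.3, -3.2]
finger_gap: 0.0531
```

```bash
python3 w.py w15 blue .2 60;python3 go.py .4497 -.1536 .328; python3 - <<'E'
from h import *
from rig import manip
im=cv2.imread("pics/w15.png")
print([(y,int(im[y,245,2])) for y in range(205,250,2)])
m=manip.camera_model("wrist");s=manip.get_state();R=s["eef_rot"];p=s["eef_pos"]
for q in [(250,224),(250,229.5),(250,235)]: print(q,R.T@(plane(m,q,p[2]-.1284)-p)*1000)
E
```

```text
grasp pt [0.4508 0.1478 0.1707] px [252.0136 257.774 ]
blue [ 21.1641 288.2286] 2157.375 55.5 79.0 -> [0.4134 0.0708 0.2   ] r-eq diam [0.0286 0.025 ]
blue [249.763  282.3042] 9381.25 126.5 91.0 -> [0.4455 0.1491 0.2   ] r-eq diam [0.0421 0.0463]
blue [251.0479 238.5218] 3987.0 126.5 45.0 -> [0.43   0.1565 0.2   ] r-eq diam [0.0267 0.0403]
blue [406.4987  25.2073] 4079.75 85.5 59.5 -> [0.3874 0.2254 0.2   ] r-eq diam [0.0202 0.0246]
t 29.35 pos [0.4512 0.1479 0.3257] F [-0.5419  0.0124 -3.8405] gap 0.052880568728904356 yaw 65.89006055581923 tilt fix deg [-0.1447  0.0762 -0.    ] q6 -1.0727449468684074
tool delta [-275.7915  121.7691   -2.2374] rows 7 each [-39.3988  17.3956  -0.3196]
[(205, 9), (207, 7), (209, 12), (211, 4), (213, 9), (215, 19), (217, 54), (219, 54), (221, 55), (223, 55), (225, 58), (227, 88), (229, 100), (231, 101), (233, 92), (235, 15), (237, 16), (239, 17), (241, 15), (243, 17), (245, 14), (247, 16), (249, 14)]
(250, 224) [ -1.1421 -27.4779 128.4715]
(250, 229.5) [ -1.1455 -25.4148 128.4663]
(250, 235) [ -1.1488 -23.3299 128.461 ]
```

View pics/w15.png

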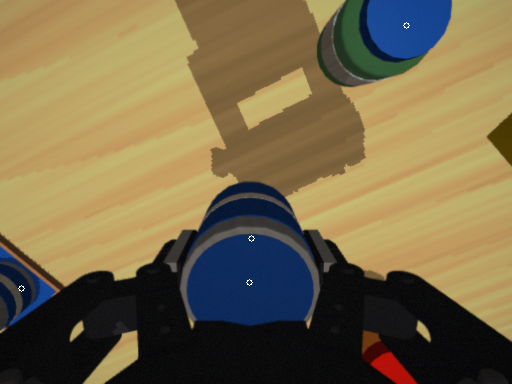

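Emit:
servo_tool(
  moves="45 -20 8.7 0 0 0 0; 45 -39.4 17.4 0 0 0 0; 45 -39.4 17.4 0 0 0 0; 45 -39.4 17.4 0 0 0 0; 45 -39.4 17.4 0 0 0 0; 45 -39.4 17.4 0 0 0 0; 45 -39.4 17.4 0 0 0 0; 45 -19.4 8.7 0 0 0 0",
)

```text
time_s: 30.15
eef_pos: [0.4497, -0.1562, 0.3257]
eef_rot: [[0.411, 0.912, -0.002], [0.912, -0.411, 0.001], [-0.0, -0.002, -1.0]]
force: [-0.5, 0.5, -3.1]
finger_gap: 0.0534
```

Emit:
servo_tool(
  moves="45 0 0 0 0 0 0; 45 0 0 0 0 0 0; 45 0 0 0 0 0 0; 45 0 0 0 0 0 0",
)

```text
time_s: 30.55
eef_pos: [0.4504, -0.1525, 0.3267]
eef_rot: [[0.407, 0.913, -0.001], [0.913, -0.407, 0.001], [0.0, -0.001, -1.0]]
force: [0.4, -0.2, -3.4]
finger_gap: 0.053
```

```bash
python3 w.py w16 blue .055 60;python3 go.py .4499 -.1536 .2584;python3 - <<'E'
from h import *
from rig import manip
im=cv2.imread("pics/w16.png")
print([(y,*map(int,im[y,250])) for y in range(148,172)])
print([(x,int(im[182,x,2])) for x in list(range(208,224))+list(range(278,294))])
m=manip.camera_model("wrist");s=manip.get_state();R=s["eef_rot"];p=s["eef_pos"]
for q in [(250,150),(250,155),(250,160)]: print(q,R.T@(plane(m,q,.055)-p)*1000)
E
```

```text
grasp pt [ 0.4504 -0.1525  0.1719] px [252.3712 259.7743]
blue [249.7611 282.3139] 9383.375 126.5 91.0 -> [ 0.5267 -0.188   0.055 ] r-eq diam [0.1066 0.1171]
blue [251.0282 238.5209] 3985.875 126.5 45.0 -> [ 0.4874 -0.1691  0.055 ] r-eq diam [0.0675 0.1021]
blue [247.5472 181.1878] 1896.375 67.5 37.0 -> [ 0.439  -0.1507  0.055 ] r-eq diam [0.0403 0.055 ]
blue [247.5581 172.2885] 5198.875 114.0 78.5 -> [ 0.4322 -0.1476  0.055 ] r-eq diam [0.0708 0.0859]
t 30.6 pos [ 0.4504 -0.1526  0.3269] F [ 0.0761 -0.4227 -2.3304] gap 0.05317276582303096 yaw 65.98147051951638 tilt fix deg [-0.0389 -0.01    0.    ] q6 -1.7173025002660431
tool delta [-1.1504 -0.0354 68.5347] rows 2 each [-0.5752 -0.0177 34.2673]
[(148, 97, 48, 17), (149, 95, 48, 19), (150, 74, 38, 15), (151, 57, 37, 29), (152, 64, 64, 66), (153, 70, 63, 61), (154, 63, 36, 24), (155, 79, 42, 26), (156, 57, 54, 55), (157, 63, 66, 68), (158, 90, 94, 99), (159, 95, 99, 103), (160, 93, 90, 90), (161, 96, 56, 36), (162, 98, 49, 20), (163, 97, 47, 19), (164, 95, 46, 14), (165, 98, 47, 19), (166, 98, 48, 21), (167, 97, 47, 17), (168, 98, 49, 20), (169, 97, 47, 18), (170, 97, 48, 20), (171, 97, 47, 17)]
[(208, 31), (209, 35), (210, 34), (211, 34), (212, 42), (213, 78), (214, 95), (215, 95), (216, 61), (217, 27), (218, 16), (219, 17), (220, 12), (221, 16), (222, 17), (223, 19), (278, 15), (279, 26), (280, 63), (281, 97), (282, 102), (283, 80), (284, 41), (285, 18), (286, 21), (287, 20), (288, 15), (289, 20), (290, 19), (291, 18), (292, 17), (293, 16)]
(250, 150) [ -0.973  -36.6831 271.9597]
(250, 155) [ -0.9797 -32.6126 271.9569]
(250, 160) [ -0.9865 -28.507  271.9541]
```

View pics/w16.png

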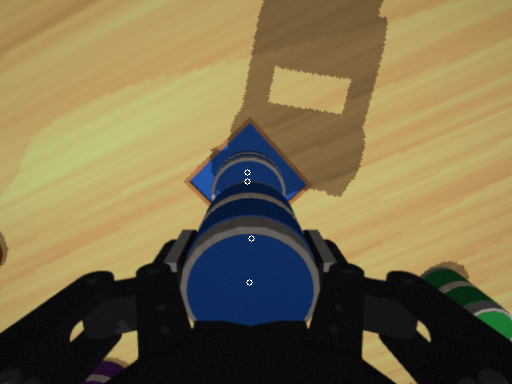

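Emit:
servo_tool(
  moves="45 -1.2 0.3 10 0 0 0; 45 0 0 20 0 0 0; 45 0 0 18 0 0 0; 45 0 0 10 0 0 0; 45 0 0 4 0 0 0; 45 0 0 0 0 0 0; 45 0 0 0 0 0 0; 45 0 0 0 0 0 0",
)

```text
time_s: 31.4
eef_pos: [0.4506, -0.155, 0.2662]
eef_rot: [[0.408, 0.913, 0.002], [0.913, -0.408, -0.001], [-0.0, 0.002, -1.0]]
force: [0.6, -0.2, -2.9]
finger_gap: 0.053
```

```bash
python3 go.py .4502 -.1537 .2584
```

```text
t 31.4 pos [ 0.4506 -0.155   0.2662] F [ 0.5737 -0.2031 -2.8655] gap 0.05296365149417935 yaw 65.89447146618117 tilt fix deg [0.1037 0.0162 0.    ] q6 -1.7199773892818924
tool delta [ 1.0513 -0.9341  7.786 ] rows 1 each [ 1.0513 -0.9341  7.786 ]
```

Emit:
servo_tool(
  moves="45 1 -0.9 3 0 0 0; 45 0 0 1.8 0 0 0; 45 0 0 1 0 0 0; 45 0 0 0.7 0 0 0; 45 0 0 0 0 0 0; 45 0 0 0 0 0 0",
)

```text
time_s: 32.0
eef_pos: [0.4498, -0.1535, 0.2588]
eef_rot: [[0.408, 0.913, 0.0], [0.913, -0.408, -0.0], [-0.0, 0.0, -1.0]]
force: [0.1, -0.4, -2.8]
finger_gap: 0.0531
```

Emit:
servo_tool(
  moves="45 0 0 0.7 0 0 0; 45 0 0 0.6 0 0 0; 45 0 0 0 0 0 0; 45 0 0 0 0 0 0",
)

```text
time_s: 32.4
eef_pos: [0.4501, -0.1537, 0.2584]
eef_rot: [[0.408, 0.913, 0.0], [0.913, -0.408, -0.0], [-0.0, 0.0, -1.0]]
force: [-2.1, 1.6, 4.6]
finger_gap: 0.0535
```

Emit:
servo_tool(
  moves="56 0 0 0 0 0 0; 58 0 0 0 0 0 0; 60 0 0 0 0 0 0; 66 0 0 0 0 0 0; 75 0 0 0 0 0 0; 85 0 0 0 0 0 0; 85 0 0 0 0 0 0",
)

```text
time_s: 33.1
eef_pos: [0.4498, -0.1535, 0.2575]
eef_rot: [[0.408, 0.913, 0.0], [0.913, -0.408, -0.0], [-0.0, 0.0, -1.0]]
force: [0.4, 0.0, 0.1]
finger_gap: 0.0848
```

Emit:
servo_tool(
  moves="85 0 0 0 0 0 0; 85 0 0 -10 0 0 0; 85 0 0 -20 0 0 0; 85 0 0 -30 0 0 0; 85 0 0 -40 0 0 0; 85 0 0 -30 0 0 0; 85 0 0 0 0 0 0; 85 0 0 0 0 0 0",
)

```text
time_s: 33.9
eef_pos: [0.4498, -0.1535, 0.3886]
eef_rot: [[0.408, 0.913, 0.002], [0.913, -0.408, -0.001], [-0.0, 0.002, -1.0]]
force: [-0.5, 0.3, -0.8]
finger_gap: 0.0851
```

```bash
python3 w.py w17 blue .130 60
```

```text
grasp pt [ 0.4495 -0.1533  0.2322] px [252.6823 256.3299]
blue [249.7205 197.1517] 2576.75 59.0 56.5 -> [ 0.4492 -0.1547  0.13  ] r-eq diam [0.0469 0.0468]
blue [249.7199 161.967 ] 711.0 51.5 19.0 -> [ 0.4233 -0.1431  0.13  ] r-eq diam [0.0233 0.0368]
blue [249.1426 161.4559] 3572.5 95.0 64.5 -> [ 0.4228 -0.1433  0.13  ] r-eq diam [0.055  0.0667]
```

Emit:
servo_tool(
  moves="85 20 -8.5 -5 0 0 0; 85 39 -17 0 0 0 0; 85 39 -17 0 0 0 0; 85 39 -17 0 0 0 0; 85 39 -17 0 0 0 0; 85 39 -17 0 0 0 0; 85 39 -17 0 0 0 0; 85 0 0 0 0 0 0",
)

```text
time_s: 34.75
eef_pos: [0.4517, 0.1271, 0.3907]
eef_rot: [[0.403, 0.915, -0.004], [0.915, -0.403, 0.001], [-0.001, -0.004, -1.0]]
force: [0.7, -1.6, 0.3]
finger_gap: 0.085
```

```bash
python3 - <<'E'
from rig import manip
from h import *
print(manip.get_state()["time_s"],manip.get_state()["eef_pos"])
for n in ["top","scene"]:
    im=manip.capture(n)[...,::-1].copy();m=manip.camera_model(n)
    cv2.imwrite(f"pics/{n}_end.png",im)
    for c in ["red","blue","green"]:
        for u,a,w,h,_ in lids(im,c,{"red":110,"blue":110,"green":85}[c]): print(n,c,u,a,"z.130",plane(m,u,.130)[:2],"z.003",plane(m,u,.003)[:2],"z.075",plane(m,u,.075)[:2])
    b=im[130:255,120:420] if n=="top" else im[60:290,100:420]
    cv2.imwrite(f"pics/{n}_endc.png",cv2.resize(b,None,fx=2.5,fy=2.5,interpolation=cv2.INTER_CUBIC))
E
```

```text
34.75 [0.4517 0.1271 0.3907]
top red [320.0075 166.1964] 297.25 z.130 [ 0.5711 -0.205 ] z.003 [ 0.6045 -0.2207] z.075 [ 0.5856 -0.2118]
top red [322.746  150.5995] 153.75 z.130 [ 0.6232 -0.2144] z.003 [ 0.6611 -0.2309] z.075 [ 0.6396 -0.2216]
top red [195.5691 149.1409] 168.375 z.130 [0.6215 0.1958] z.003 [0.6592 0.2147] z.075 [0.6378 0.204 ]
top blue [165.3071 225.0228] 170.375 z.130 [0.3738 0.2792] z.003 [0.3901 0.3052] z.075 [0.3808 0.2905]
top blue [304.2079 215.8296] 202.4375 z.130 [ 0.41   -0.1539] z.003 [ 0.4295 -0.1652] z.075 [ 0.4185 -0.1588]
top blue [303.8411 203.0279] 151.625 z.130 [ 0.4507 -0.1529] z.003 [ 0.4736 -0.1641] z.075 [ 0.4606 -0.1577]
top green [258.571  145.7547] 120.3125 z.130 [ 0.636  -0.0073] z.003 [ 0.675  -0.0059] z.075 [ 0.6529 -0.0067]
top green [183.6295  94.2045] 932.375 z.130 [0.8109 0.2447] z.003 [0.8649 0.2678] z.075 [0.8343 0.2547]
top green [233.1482  91.2975] 1314.09375 z.130 [0.8235 0.0805] z.003 [0.8786 0.0894] z.075 [0.8473 0.0843]
scene red [293.9868 265.5199] 324.03125 z.130 [0.6422 0.2077] z.003 [0.5863 0.177 ] z.075 [0.618  0.1944]
scene red [171.9314 197.4092] 244.53125 z.130 [ 0.6961 -0.1354] z.003 [ 0.648  -0.2156] z.075 [ 0.6752 -0.1702]
scene red [172.5839 164.2424] 191.53125 z.130 [ 0.6225 -0.2132] z.003 [ 0.5638 -0.3046] z.075 [ 0.597  -0.2528]
scene blue [382.5935 216.6803] 222.53125 z.130 [0.3978 0.2896] z.003 [0.3067 0.2707] z.075 [0.3583 0.2814]
scene blue [223.902 171.327] 71.0 z.130 [ 0.5504 -0.0953] z.003 [ 0.4814 -0.1697] z.075 [ 0.5205 -0.1276]
scene blue [234.0129 139.3963] 145.71875 z.130 [ 0.4507 -0.1517] z.003 [ 0.3672 -0.2343] z.075 [ 0.4145 -0.1875]
scene green [219.9862 328.4122] 9911.46875 z.130 [0.8549 0.1818] z.003 [0.8297 0.1473] z.075 [0.844  0.1669]
scene green [222.9668 226.9881] 197.09375 z.130 [0.6742 0.0189] z.003 [ 0.6229 -0.039 ] z.075 [ 0.652  -0.0062]
```

View pics/w17.png

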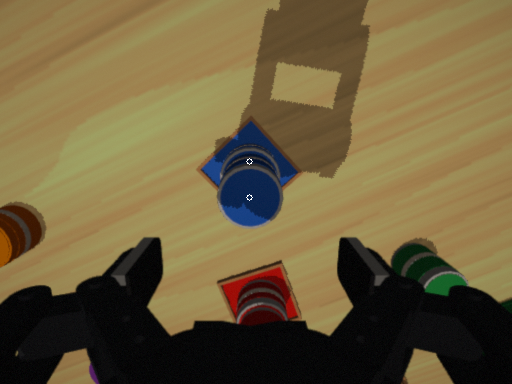

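View pics/top_endc.png

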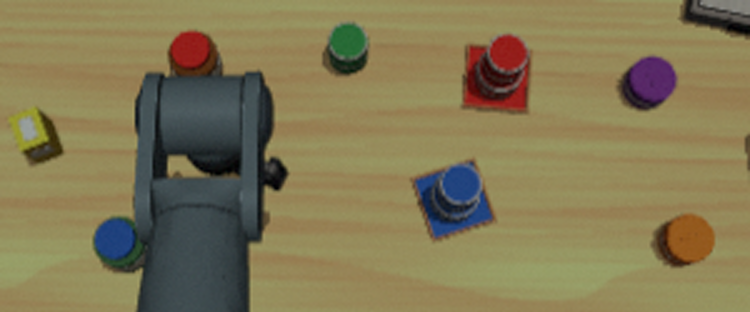

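View pics/scene_endc.png

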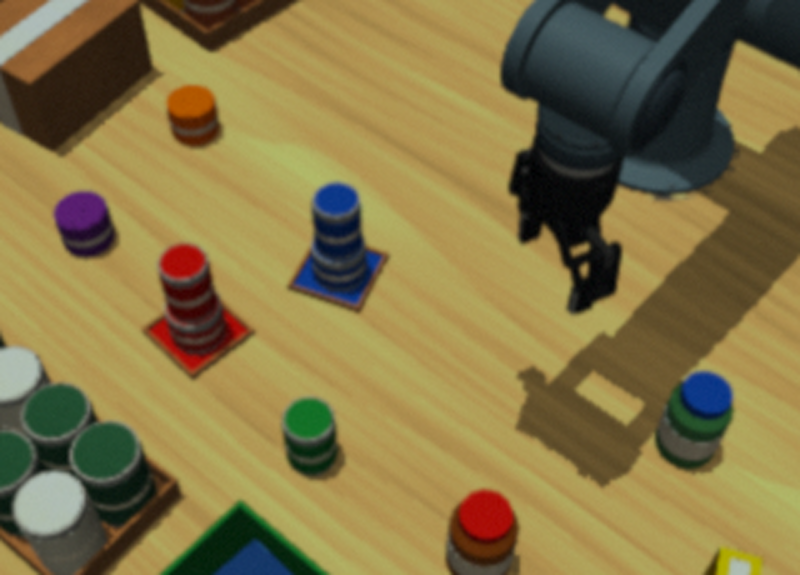

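Both stacks stand upright in their trays, and top-lid positions match the tray centres within about 2 mm. The other objects haven't moved and the gripper is clear, so I'm handing in.

Emit:
servo_tool(
  moves="85 0 0 0 0 0 0; 85 0 0 0 0 0 0; 85 0 0 0 0 0 0",
)

```text
time_s: 35.15
eef_pos: [0.4528, 0.1225, 0.3923]
eef_rot: [[0.41, 0.912, -0.0], [0.912, -0.41, -0.0], [-0.0, -0.0, -1.0]]
force: [-0.4, 0.6, 0.0]
finger_gap: 0.085
```

```bash
python3 -c "
from rig import manip
s=manip.get_state();print(s['time_s'],s['force']);print(manip.sign_off())"
```

```text
35.15 [-0.39116069  0.60889529  0.0165633 ]
the job is handed in; nothing more can be done
None
```

Both stacks are built and the job is handed in at 35 s: red first, then blue, each with the flat tin in its tray and the tall tin of the same colour on top. I lowered every tin until the wrist felt 4–8 N, then opened the fingers.

- **Red stack:** the last top, scene and wrist views put the upper lid at (0.622–0.623, -0.213 to -0.216), against a tray centre of (0.6226, -0.2155).
- **Blue stack:** the upper lid is at (0.449–0.451, -0.152 to -0.155), against a tray centre of (0.4506, -0.1542).
- **Accuracy:** the views disagree with each other by up to about 3 mm. That is close to the 2 mm calibration limit, so I can't place the stacks more exactly than that.
- **Untouched things:** the jars' lids and the green tin measured within about 1 mm of where they started. I checked the carton and the purple and orange look-alikes by eye only: standing and apparently unmoved.
- **Failed checks:** none.

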